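Unload and reload a bolted tack-weld jig

ROBOT

A 6-joint arm with a two-finger parallel gripper is mounted at the origin on the work surface. World frame = base frame: x ahead of the robot, y to its left, z up, the work surface at z = 0. Lengths are in m, angles in rad, forces in N, time in s.
With the tool pointing down it reaches from about 0.35 to 0.975 m from the base axis. Payload 4.9 kg.
Tool frame: the origin (TCP) lies at the very end of the fingers, on their centre line; the grasp point (between the pads) lies 19 mm behind it; z points along the fingers, x is the direction in which the jaws open and shut, and the axes are right-handed (so a half turn about z gives the same grasp; the last joint's range is limited). The gripper opens to 85 mm and grips with 20 to 120 N. Pads are 22 mm wide; open, the fingers measure 114 mm over their backs; the gripper's body (76 mm by 85 mm) begins 54 mm behind the grasp point. The pads swing forward as they close: fully open they stand 13 mm farther back than shut.
Start: joints at [-1.301, 0.053, 1.613, -0, 1.476, -0.119], TCP at [0.237, -0.578, 0.231] pointing down, gripper open.
Joint ranges: [-3.01, 3.01], [-1.01, 2.22], [0.06, 2.58], [-1.02, 4.17], [0.09, 2.62], [-3.14, 3.14]. Speed limits (rad/s): [2.57, 2.57, 3.14, 3.14, 3.14, 3.14].

INTERFACE

Orientations are given as a unit quaternion [w, x, y, z].
In Python, from plant import * gives the robot as it stands.
- The arm moves only by the shell command python3 -m inch 'ROWS'. ROWS is text: rows parted by semicolons, each of 7 numbers parted by spaces: the shift along the tool's x, y, z in m, then the turn, a rotation vector about the tool's x, y, z in rad, then the closure, from 0 (fully open) to 1 (shut). A call has 1 to 10 rows; each row shifts and turns the commanded pose from where the row before left it, along the tool's axes as they then stand; what a row does not reach is not made up. A row lasts 1/12 s, in which the tool goes at most 41.7 mm and 7.16 degrees, less where a joint would pass 70% of its speed; a pose out of reach is approached as far as the arm can. A call with a gripper value outside its range is refused whole. The fingers move at their own pace and stop on an object; the grip force is fixed at half the most. Time passes only in rows, so rows that do not move let the fingers close. It gives the time, the measured TCP pose, the force and the opening at its end, in the units of the state.
- state(): the state, without advancing time (a new reading comes with each control period).
- grab_frame(name): name is "side" or "top"; returns the picture (400x640x3 uint8, blue, green, red); there is no depth.
- camera_info(name): a dict with "vertical_fov" (degrees; the focal length in pixels is half the picture's height over the tangent of half this angle, whatever the lens; pixels are square), "cx", "cy" (the principal point, pixels), "k1" (the pictures are not rectified: a ray, as slopes to the right and down, at radius r is drawn at 1 + k1 r^2 times it, then the intrinsics apply), "origin" and "rotation" of the camera in the world. Camera axes: x right, y down, z forward; pixel columns grow to the right and rows downward; lengths in m; the calibration is good to about 2 mm. A picture is of the moment at which its call begins. camera_info takes no time and is no camera call.
- job_done(): hands the job in, once; it reports no verdict.
The state is a dict: "time": time; "joint_pos": joint angles; "joint_vel": joint speeds; "joint_efforts": joint torques, N m; "tool_pos": TCP position; "tool_rot": TCP orientation; "contact_force": force on the tool from outside, world axes, zero at the start; "ft_torque": the same for the moment, N m; "gripper_width": opening from 0.0 (shut) to 1.0 (fully open).
Only numpy, scipy, OpenCV 4.12 (cv2) and the standard library are available. Lean on these libraries where they do the work, as an engineer would, in place of code of your own. Each camera call takes 0.05 s, during which the arm holds its last target.

TASK

Draw the jig's barrel bolt fully open and let its handle drop into the open notch, lift the finished pad out and stand it upright in the steel tray. Then load the pocket for the next pad, everything flat and square in it: the thick block first, then every spacer plate on the bench, one on another, then the round disc centred on top; last, shut the bolt fully over the stack and drop its handle into the shut notch. Leave the other things on the bench where they are.

Things in the scene. Friction and masses are not known exactly. Their poses are not given: they have to be found in the camera images.
- jig: tack-weld jig screwed to the bench: dark base plate 100 mm (x) by 240 mm (y, from -52 to 188), its top 8 mm over the bench. Origin on the bench under the pocket's centre. A barrel bolt runs along y at x = 0 on the +y side, axis 80 mm over the bench, in two guide posts 24 mm wide (x), 92 mm high, at y = 58 and 174 mm. A notched plate stands beside it at x = -30 to -36 mm
- pocket (a point): centre of the pocket's floor (8 mm over the bench), axes as the jig's. The pocket, 54 x 54 mm, is formed by four grey L-shaped corner posts, walls 5 mm, rising 60 mm over the floor, their top 10 mm bent outwards as a lead-in; between the posts each side has a 38 mm wide gap down to the floor, for fingers; those facing the jig's -x and +x are freest (a guide post stands 25 mm beyond the pocket on +y)
- bolt_nose (a point): free end of the round bolt, 12 mm thick: at jig y = -20 mm (over the pocket, 66 mm above its floor) when shut, +40 mm (beside the pocket) when open
- notch_shut (a point): shut notch of the notched plate, where the handle's bar lies: jig x = -33, y = 86 mm, 80 mm over the bench. Notches are 16 mm wide; the plate's top is 89 mm over the bench and it runs from y = 66 to 166 mm
- notch_open (a point): open notch of the same plate: jig x = -33, y = 146 mm, 80 mm over the bench
- bolt_slide (a joint): how far the barrel bolt is drawn back, m: 0 = shut (over the pocket), 0.060 = fully open; it slides along the jig's +y to open, with about 1.5 N of friction, and only when the handle is lifted out of its notch
- bolt_roll (a joint): turn of the bolt's handle about the bolt's axis, rad: 0 = lying level in (or level with) a notch, grows as the knob is lifted, stop at 1.25. It clears the plate between the notches above about 0.45; let go, it falls by its weight; resting on the plate between the notches it reads about 0.4
- bolt_knob (a point): centre of the steel ball knob, 22 mm across, at the end of the bolt's handle (a round bar 8 mm thick). It is 60 mm from the bolt's axis: at roll 0 it lies at jig x = -60 mm, 80 mm over the bench, y = 86 mm + bolt_slide; it lifts in an arc up and towards the bolt
- finished: the tacked-up spring pad left in the jig: one solid piece, 50 x 50 mm square and 36 mm high, with a round disc 50 mm across and 10 mm thick on top (46 mm in all), about 0.5 kg; origin under its centre, z up
- tray: low open steel tray for finished pads, fixed, 150 x 150 mm outside, walls 4 mm thick and 18 mm high, floor 4 mm thick; origin on the bench under its centre
- block: thick square steel block with a dark bore, 50 x 50 x 20 mm, about 0.32 kg: bottom of the stack; origin at its centre, z through the thickness
- spacer1: square steel spacer plate with a dark bore, 50 x 50 x 8 mm, about 0.13 kg, may be absent (then None); origin at its centre, z through the thickness
- spacer2: square steel spacer plate with a dark bore, 50 x 50 x 8 mm, about 0.13 kg, may be absent (then None); origin at its centre, z through the thickness
- spacer3: square steel spacer plate with a dark bore, 50 x 50 x 8 mm, about 0.13 kg, may be absent (then None); origin at its centre, z through the thickness
- spacer4: square steel spacer plate with a dark bore, 50 x 50 x 8 mm, about 0.13 kg, may be absent (then None); origin at its centre, z through the thickness
- disc: round steel disc, 50 mm across, 10 mm thick, with a small dark centre hole, about 0.13 kg: top of the stack; origin at its centre, z through the thickness
- spray_can: bystander, not to be disturbed: bare aluminium spray can with black cap, 60 mm across, 170 mm tall, origin under its centre
- big_nut: bystander, not to be disturbed: loose hexagonal steel nut, 34 mm across, 16 mm high, origin under its centre
- tape_measure: bystander, not to be disturbed: black rounded box 65 x 35 x 60 mm, origin under its centre
- angle_offcut: bystander, not to be disturbed: scrap of dark angle iron 70 x 40 x 40 mm, origin under its centre
- hex_bolt: bystander, not to be disturbed: thick hex bolt standing on its head, 26 mm across, 60 mm tall, origin under its centre
Not all that is in view belongs to the job. Leave any pink or purple look-alike of the disc alone.

How it is judged:
By the outcome, as a careful person would: the job done as asked, in the order asked, and still so for the second after the job is handed in, with the robot touching nothing.
Of spacer1, spacer2, spacer3, spacer4 only 2 to 4 are there at a start; the rules pass over those that are not, and their reading is None.
At some moment in a run one of spacer1, spacer2, spacer3, spacer4, disc may be knocked a few centimetres aside while the robot is not near it.
Once in a run the grip may slacken for a moment while it holds something.
It also fails if it takes over 208 s, if anything falls off the work surface, if the arm or the gripper's body presses on something with over 40 N, if the wrist force passes 120 N, or if a joint passes its speed limit or range.

## Working session

There is one attempt and no reset: what is moved stays moved. The work goes in short steps, Python scripts to look and compute and a shell command to move; the robot and the scene stay as the last step left them, time stands still between calls to the robot, and variables do not carry over. Pictures are saved under pics/ and viewed, and the job is handed in when it is done.

```bash
ls; mkdir -p pics
python3 - <<'E'
from plant import *
import cv2
print(state())
for n in("side","top"):
    print(n,camera_info(n)); cv2.imwrite(f"pics/{n}0.png",grab_frame(n))
E
```

```text
pics
{'time': 0.0, 'joint_pos': array([-1.30100245e+00,  5.33459300e-02,  1.61429191e+00, -1.09694265e-06,
        1.47601630e+00, -1.18981110e-01]), 'joint_vel': array([-7.98835752e-04, -2.84097952e-04,  6.22582758e-04,  5.19625701e-04,
        1.47731024e-03, -3.24975072e-05]), 'joint_efforts': array([ 7.38995241e-04, -3.93690526e+01, -3.70172310e+01,  4.92860852e-05,
        7.07619387e-03, -4.45878044e-06]), 'tool_pos': array([ 0.23675226, -0.57774604,  0.23007105]), 'tool_rot': array([-6.71451989e-04,  8.30377544e-01, -5.57200208e-01, -7.82036830e-04]), 'contact_force': array([-0.11049868,  0.78725129,  0.9043274 ]), 'ft_torque': array([0.00728194, 0.02777164, 0.00462391]), 'gripper_width': 1.0016935803113511}
side {'vertical_fov': 51.065247712278776, 'cx': 319.9140642599843, 'cy': 193.24301434743592, 'k1': -0.016621628306918143, 'origin': array([0.22652723, 0.955027  , 0.65572023]), 'rotation': array([ 0.07483718, -0.14347923,  0.85880766, -0.48606842])}
top {'vertical_fov': 53.940372955908344, 'cx': 320.49324269106387, 'cy': 198.96024601604884, 'k1': -0.02234127573522804, 'origin': array([0.41583011, 0.06168427, 1.29791039]), 'rotation': array([-0.02769729,  0.70841554, -0.70445477,  0.03352248])}
```

View pics/top0.png

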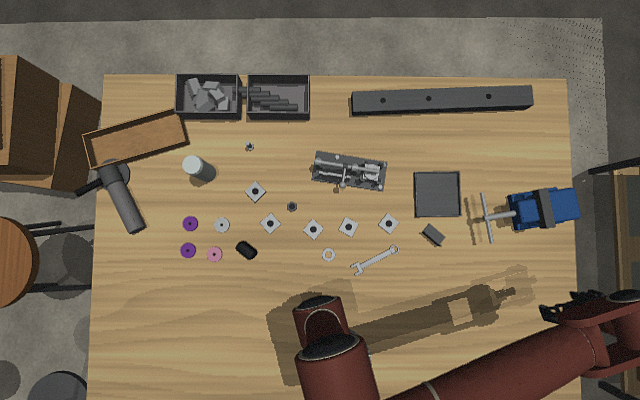

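View pics/side0.png

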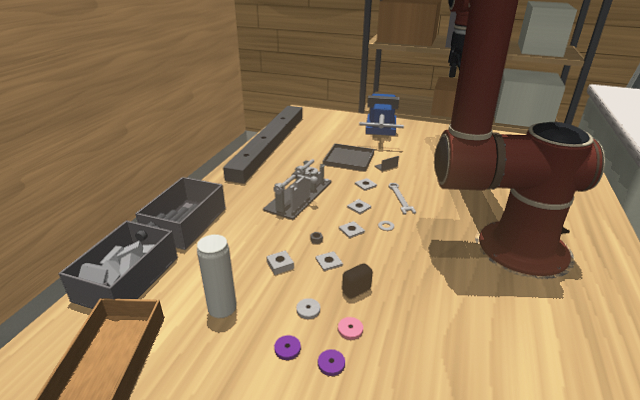

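The top view has up = +x and right = -y. The jig is at about (348,172), the tray at (437,194) and the block at (255,191). Four plates are at (270,223), (313,229), (348,227) and (389,223), and the grey disc is at (221,225). Zooming in.

```bash
cat > h.py <<'E'
import numpy as np, cv2
from plant import *
from scipy.spatial.transform import Rotation as R
def rot(q): return R.from_quat([q[1],q[2],q[3],q[0]]).as_matrix()
CI={n:camera_info(n) for n in("side","top")}
def K(n):
    c=CI[n]; f=200/np.tan(np.radians(c['vertical_fov'])/2); return f,c['cx'],c['cy'],c['k1']
def ray(n,u,v):
    f,cx,cy,k1=K(n); d=np.array([(u-cx)/f,(v-cy)/f]); s=d.copy()
    for _ in range(20): s=d/(1+k1*(s@s))
    return CI[n]['origin'],rot(CI[n]['rotation'])@np.array([s[0],s[1],1])
def onz(n,u,v,z):
    o,d=ray(n,u,v); return o+d*(z-o[2])/d[2]
def proj(n,P):
    f,cx,cy,k1=K(n); p=rot(CI[n]['rotation']).T@(np.asarray(P,float)-CI[n]['origin']); s=p[:2]/p[2]; s=s*(1+k1*(s@s)); return s*f+[cx,cy]
def tri(pt,ps):
    o1,d1=ray("top",*pt);o2,d2=ray("side",*ps)
    A=np.stack([d1,-d2],1); t=np.linalg.lstsq(A,o2-o1,rcond=None)[0]
    a,b=o1+d1*t[0],o2+d2*t[1]; return (a+b)/2,np.linalg.norm(a-b)
def crop(n,x0,y0,w,h,s,name,im=None):
    im=grab_frame(n) if im is None else im
    c=cv2.resize(im[y0:y0+h,x0:x0+w],None,fx=s,fy=s,interpolation=cv2.INTER_CUBIC)
    cv2.imwrite("pics/"+name,c)
E
python3 - <<'E'
from h import *
t=cv2.imread("pics/top0.png"); s=cv2.imread("pics/side0.png")
crop("top",300,140,100,70,8,"tjig.png",t)
crop("top",170,175,240,100,3.3,"tparts.png",t)
crop("side",255,140,130,85,6,"sjig.png",s)
E
```

```text
(no output)
```

View pics/tjig.png

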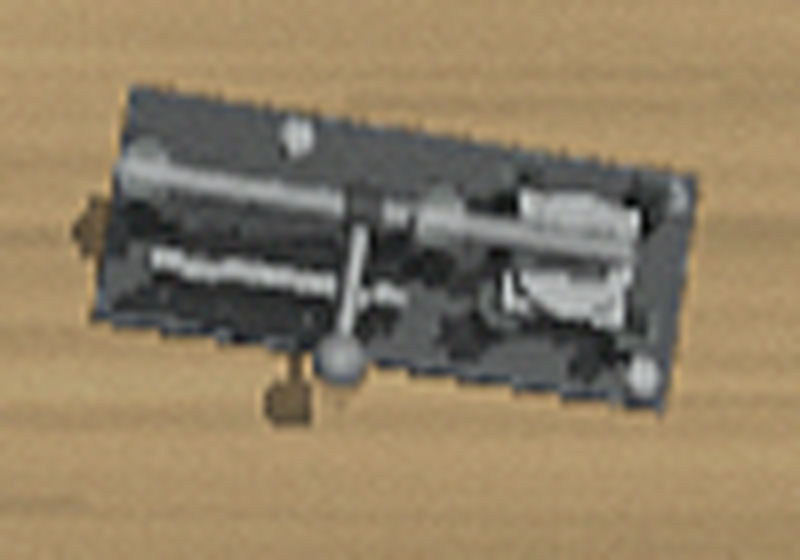

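View pics/tparts.png

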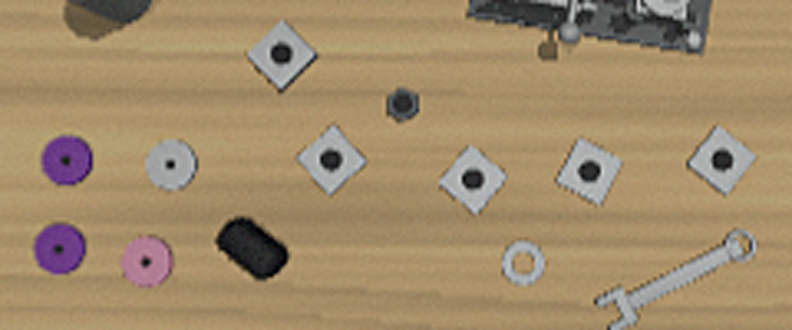

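View pics/sjig.png

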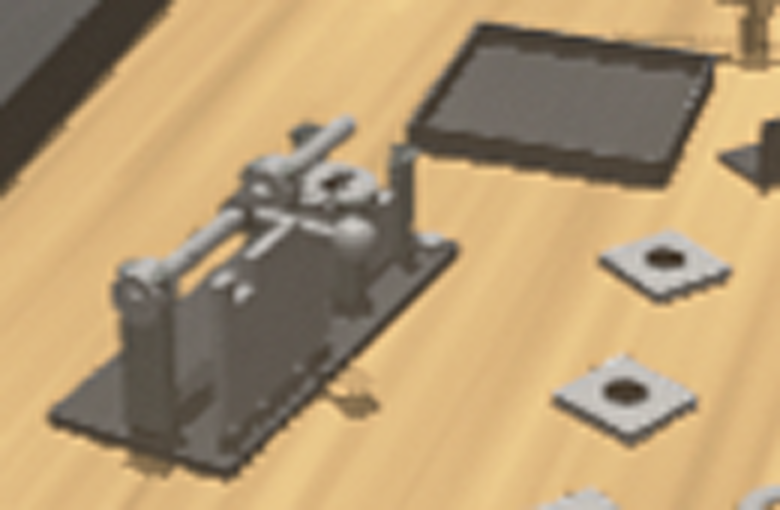

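```bash
cat > find.py <<'E'
from h import *
def parts(im,ztab=None,verbose=True):
    big=cv2.resize(im,None,fx=4,fy=4,interpolation=cv2.INTER_CUBIC)
    hsv=cv2.cvtColor(big,cv2.COLOR_BGR2HSV)
    m=((hsv[...,1]<50)&(hsv[...,2]>120)).astype(np.uint8)*255
    out=[]
    for c in cv2.findContours(m,cv2.RETR_EXTERNAL,cv2.CHAIN_APPROX_NONE)[0]:
        a=cv2.contourArea(c)
        if a<1500 or a>8000: continue
        x,y,w,h=cv2.boundingRect(c)
        if y<175*4 or y>280*4 or x>410*4 or x<170*4: continue
        pts=(c[:,0,:].astype(float)+.5)/4-.5
        out.append((a,pts))
    return out
def wrect(pts,z):
    W=np.array([onz("top",u,v,z)[:2] for u,v in pts]).astype(np.float32)*1000
    r=cv2.minAreaRect(W); return np.array(r[0])/1000,r[1],r[2]
if __name__=="__main__":
    im=cv2.imread("pics/top0.png")
    for a,p in parts(im):
        c,s,ang=wrect(p,.008); print(p.mean(0).round(1),a,c.round(4),np.round(s,1),round(ang,1))
    # jig corners
    J=[onz("top",(x+.5)/8-.5+300,(y+.5)/8-.5+140,.008)[:2] for x,y in [(132,88),(695,175),(660,410),(95,320)]]
    J=np.array(J);print(J.round(4)); print(np.linalg.norm(np.roll(J,-1,0)-J,axis=1))
    ey=(J[0]-J[1])+(J[3]-J[2]); ey/=np.linalg.norm(ey); ex=np.array([ey[1],-ey[0]])
    cen=J.mean(0); org=cen-ey*.068; print("jig",org,np.degrees(np.arctan2(ex[1],ex[0])))
    for lo,hi in [((405,165),(470,225))]:
        hs=cv2.cvtColor(im,cv2.COLOR_BGR2HSV)[lo[1]:hi[1],lo[0]:hi[0]]
        m=(hs[...,1]<60).astype(np.uint8)
        c=max(cv2.findContours(m,0,1)[0],key=cv2.contourArea)[:,0]+np.array(lo)
        print("tray",wrect(c,.018))
E
python3 find.py
```

```text
[327.9 254.2] 2149.0 [0.3473 0.0259] [42.8 41.5] 0.3
[372.6 260.1] 4838.0 [ 0.3339 -0.1282] [ 38.5 169.2] 27.6
[312.7 229.2] 3702.5 [0.4291 0.0758] [50.9 51.2] 50.6
[221.3 224.6] 2826.0 [0.4421 0.3762] [49.9 49.2] 1.4
[347.9 226.6] 3657.5 [ 0.4377 -0.0394] [50.9 52. ] 62.7
[388.2 223.1] 3583.0 [ 0.4498 -0.1716] [50.9 51.3] 51.9
[270.  223.2] 3716.5 [0.4477 0.2164] [51.2 51.5] 42.3
[254.5 191.1] 3559.5 [0.5532 0.2685] [48.9 51.3] 45.8
[[ 0.6896  0.0669]
 [ 0.6546 -0.1676]
 [ 0.5561 -0.1521]
 [ 0.5921  0.0816]]
[0.23711736 0.09966209 0.23649789 0.0985899 ]
jig [ 0.61289592 -0.11000527] -8.61949805437148
tray (array([ 0.54758356, -0.33203519]), (148.88287353515625, 153.83958435058594), 0.43195587396621704)
```

Run:
```python
from h import *
o=np.array([.6129,-.1100]);a=np.radians(-8.62)
def J(x,y,z): 
    c,s=np.cos(a),np.sin(a);return np.array([o[0]+c*x-s*y,o[1]+s*x+c*y,z])
print("knob tri",tri((342.05,184.3),(313.2,178.75)),"model",J(-.06,.086,.08))
P=[J(x,y,.008) for x in(-.05,.05) for y in(-.052,.188)]
P+=[J(0,-.02,.08),J(-.06,.086,.08),J(-.033,.066,.089),J(-.033,.166,.089)]
P+=[J(x,y,.044) for x in(-.025,.025) for y in(-.025,.025)]
P+=[J(x,y,.068) for x in(-.032,.032) for y in(-.032,.032)]
for n,b,s in(("top",(300,140,100,70),8),("side",(255,140,130,85),6)):
    im=cv2.imread(f"pics/{n}0.png");x0,y0,w,h=b
    c=cv2.resize(im[y0:y0+h,x0:x0+w],None,fx=s,fy=s,interpolation=cv2.INTER_CUBIC)
    for i,p in enumerate(P):
        u=(proj(n,p)-[x0,y0]+.5)*s
        cv2.circle(c,tuple(int(v) for v in u),3,((0,0,255),(0,255,0),(255,0,0),(0,255,255))[min(i//4,3)],1)
    cv2.imwrite(f"pics/ov_{n}.png",c)
```

```text
knob tri (array([ 0.56707467, -0.01506629,  0.08335302]), np.float64(0.0009452487552242367)) model [ 0.56646747 -0.01597862  0.08      ]
```

View pics/ov_top.png

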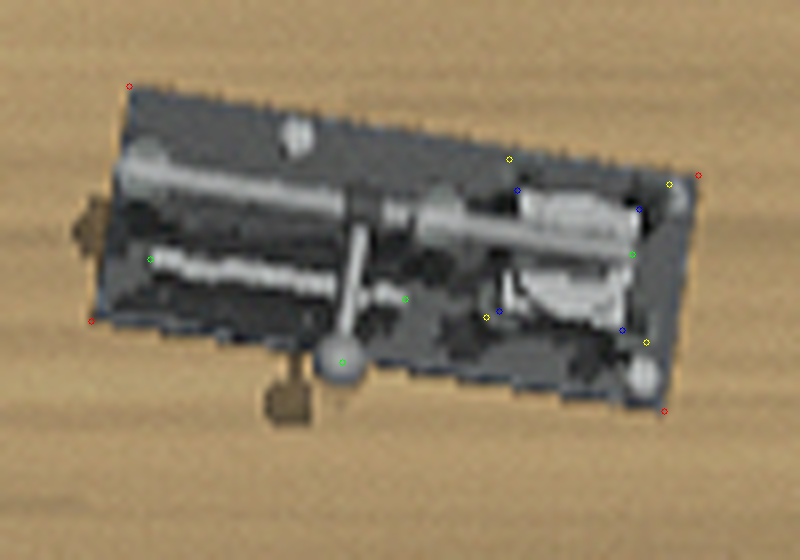

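View pics/ov_side.png

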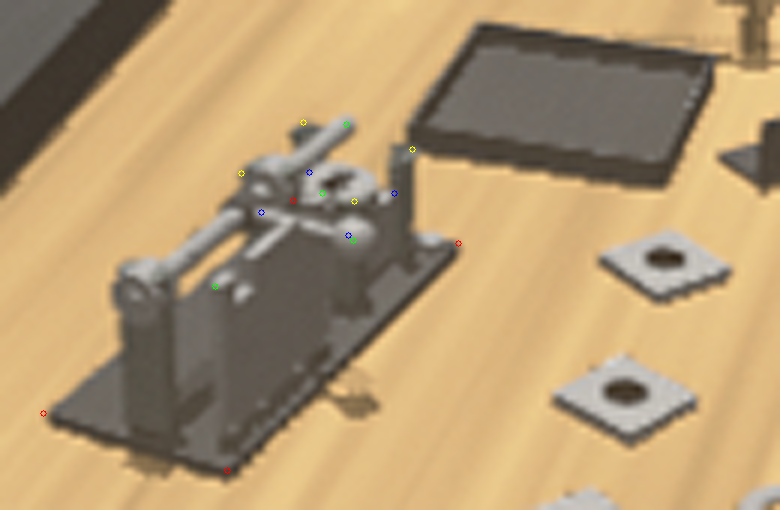

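```bash
cat >> h.py <<'E'
O=np.array([.6129,-.1100]);A=np.radians(-8.62)
def J(x,y,z):
    c,s=np.cos(A),np.sin(A);return np.array([O[0]+c*x-s*y,O[1]+s*x+c*y,z])
def plan(p,yaw):
    """yaw of tool x in deg (mod 180). Prints turn (rad about tool z) and shift in tool axes before/after turn."""
    s=state(); T=rot(s['tool_rot']); y0=np.degrees(np.arctan2(T[1,0],T[0,0])); q=s['joint_pos']
    d=(yaw-y0+90)%180-90
    q1=np.degrees(np.arctan2(p[1],p[0]))
    alts=sorted([d,d-180*np.sign(d)],key=lambda k:abs(q1-(y0+k))>150 )
    d=alts[0]
    Y=np.radians(y0+d); X=np.array([np.cos(Y),np.sin(Y),0]); Yt=np.array([np.sin(Y),-np.cos(Y),0])
    D=np.asarray(p)-s['tool_pos']
    tilt=np.cross(T[:,2],[0,0,-1])
    print("t %.2f tool %s yaw %.1f w %.3f F %s"%(s['time'],s['tool_pos'].round(4),y0,s['gripper_width'],s['contact_force'].round(1)))
    print(" turn z %.3f (q6->%.0f deg)  tilt fix tool-axes %s"%(-np.radians(d),q1-y0-d,(T.T@tilt).round(4)))
    print(" shift pre-turn %s  post-turn %s"%((T.T@D).round(4),[round(float(v),4) for v in (D@X,D@Yt,-D[2])]))
E
python3 - <<'E'
from h import *
plan(J(-.06,.086,.150),81.4)
E
```

```text
t 0.10 tool [ 0.2368 -0.5778  0.2302] yaw -67.7 w 1.002 F [-0.8 -0.3  0.2]
 turn z 0.539 (q6->97 deg)  tilt fix tool-axes [-0.0002  0.0019 -0.    ]
 shift pre-turn [-0.3947 -0.5181  0.081 ]  post-turn [-0.6048, -0.242, 0.0802]
```

```bash
python3 -m inch '0 0 0 0 0 0.108 0.3;0 0 0 0 0 0.108 0.3;0 0 0 0 0 0.108 0.3;0 0 0 0 0 0.108 0.3;0 0 0 0 0 0.107 0.3;-0.038 -0.015 0 0 0 0 0.3;-0.038 -0.015 0 0 0 0 0.3;-0.038 -0.015 0 0 0 0 0.3;-0.038 -0.015 0 0 0 0 0.3;-0.038 -0.015 0 0 0 0 0.3'
python3 -m inch '-0.038 -0.015 0 0 0 0 0.4;-0.038 -0.015 0 0 0 0 0.4;-0.038 -0.015 0 0 0 0 0.4;-0.038 -0.015 0.01 0 0 0 0.4;-0.038 -0.015 0.01 0 0 0 0.4;-0.038 -0.015 0.01 0 0 0 0.4;-0.038 -0.015 0.01 0 0 0 0.4;-0.038 -0.015 0.01 0 0 0 0.4;-0.038 -0.015 0.01 0 0 0 0.4;-0.038 -0.015 0.01 0 0 0 0.4'
python3 -m inch '0 0 0 0 0 0 0.4;0 0 0 0 0 0 0.4'
python3 - <<'E'
from h import *
plan(J(-.06,.086,.150),81.4)
E
```

```text
time: 0.93
tool_pos: [0.3398, -0.3998, 0.2307]
tool_rot: [0.0, -0.652, 0.758, 0.0]
contact_force: [0.5, 0.0, -0.3]
gripper_width: 0.703
time: 1.77
tool_pos: [0.5437, -0.0486, 0.1611]
tool_rot: [-0.0, -0.652, 0.758, 0.0]
contact_force: [0.2, -0.5, 1.1]
gripper_width: 0.598
time: 1.93
tool_pos: [0.543, -0.0487, 0.1604]
tool_rot: [-0.001, -0.654, 0.757, 0.001]
contact_force: [-0.2, -0.2, -0.5]
gripper_width: 0.6
t 1.93 tool [ 0.543  -0.0487  0.1604] yaw -98.4 w 0.600 F [-0.2 -0.2 -0.5]
 turn z 0.004 (q6->97 deg)  tilt fix tool-axes [ 0.0031 -0.      0.    ]
 shift pre-turn [-0.0358 -0.0185  0.0103]  post-turn [-0.0358, -0.0184, 0.0104]
```

```bash
python3 -m inch '-0.036 -0.0185 0.01 0 0 0 0.4;0 0 0 0 0 0 0.4;0 0 0.02 0 0 0 0.4;0 0 0.02 0 0 0 0.4;0 0 0.02 0 0 0 0.4;0 0 0.02 0 0 0 0.4;0 0 0.005 0 0 0 0.4;0 0 0 0 0 0 0.4'
python3 - <<'E'
from h import *
plan(J(-.06,.086,.065),81.4)
crop("side",255,120,130,85,6,"s1.png");crop("top",300,140,100,70,8,"t1.png")
E
```

```text
time: 2.6
tool_pos: [0.5651, -0.0188, 0.0651]
tool_rot: [-0.001, -0.652, 0.759, 0.002]
contact_force: [0.2, -0.4, -0.4]
gripper_width: 0.601
t 2.60 tool [ 0.5651 -0.0188  0.0651] yaw -98.7 w 0.601 F [ 0.2 -0.4 -0.4]
 turn z -0.002 (q6->97 deg)  tilt fix tool-axes [ 0.0042 -0.0001  0.    ]
 shift pre-turn [-0.003  -0.0009  0.0001]  post-turn [-0.003, -0.0009, 0.0001]
```

View pics/s1.png

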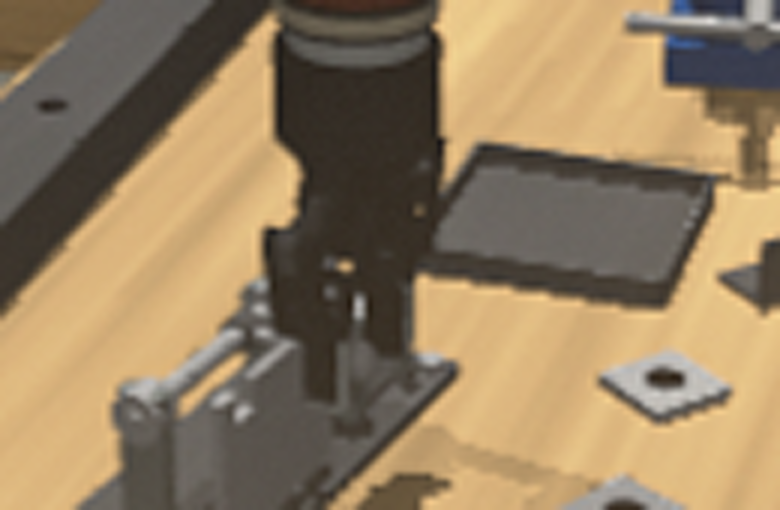

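View pics/t1.png

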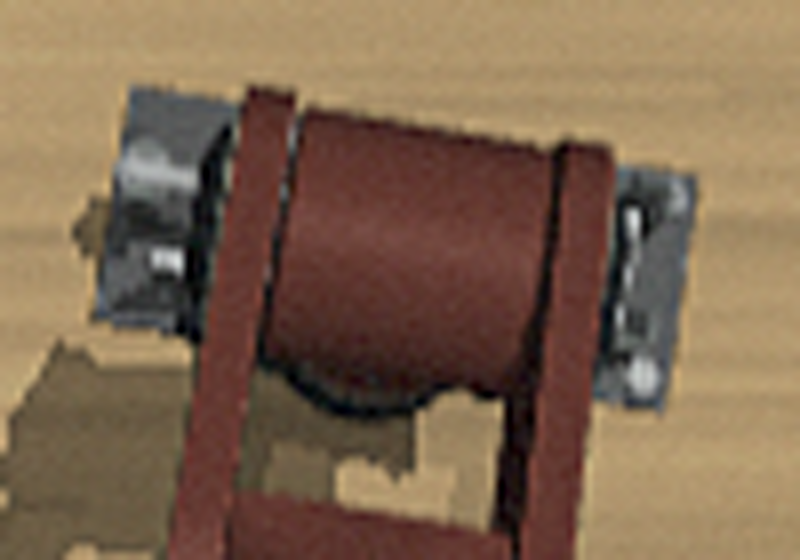

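The side view shows the fingers straddling the knob, with it at about (357,305) in the crop. Closing.

```bash
python3 -m inch '-0.003 -0.001 0 0 0 0 0.4;0 0 0 0 0 0 0.7;0 0 0 0 0 0 1;0 0 0 0 0 0 1;0 0 0 0 0 0 1;0 0 0 0 0 0 1;0 0 0 0 0 0 1'
python3 - <<'E'
from h import *
plan(J(-.06,.086,.065),81.4)
E
```

```text
time: 3.28
tool_pos: [0.5692, -0.0152, 0.0683]
tool_rot: [0.001, -0.652, 0.758, -0.001]
contact_force: [-1.4, -0.7, 6.5]
gripper_width: 0.22
t 3.28 tool [ 0.5692 -0.0152  0.0683] yaw -98.6 w 0.220 F [-1.4 -0.7  6.5]
 turn z 0.000 (q6->97 deg)  tilt fix tool-axes [-0.0017  0.      0.    ]
 shift pre-turn [0.0012 0.0026 0.0033]  post-turn [0.0012, 0.0026, 0.0033]
```

```bash
python3 -m inch '0 -0.0007 -0.009 0 0 0 1;0 -0.002 -0.0088 0 0 0 1;0 -0.0033 -0.0084 0 0 0 1;0 -0.0045 -0.0078 0 0 0 1;0 -0.0056 -0.007 0 0 0 1;0 0 0 0 0 0 1;0 0 0 0 0 0 1'
python3 - <<'E'
from h import *
plan(J(-.06,.086,.065),81.4)
crop("side",255,120,130,85,6,"s2.png")
E
```

```text
time: 3.87
tool_pos: [0.5863, -0.0179, 0.1084]
tool_rot: [0.001, -0.652, 0.759, -0.001]
contact_force: [7.4, -1.3, -8.0]
gripper_width: 0.209
t 3.87 tool [ 0.5863 -0.0179  0.1084] yaw -98.7 w 0.209 F [ 7.4 -1.3 -8. ]
 turn z -0.001 (q6->97 deg)  tilt fix tool-axes [-0.0042  0.0003 -0.    ]
 shift pre-turn [0.0011 0.0201 0.0433]  post-turn [0.0011, 0.0199, 0.0434]
```

View pics/s2.png

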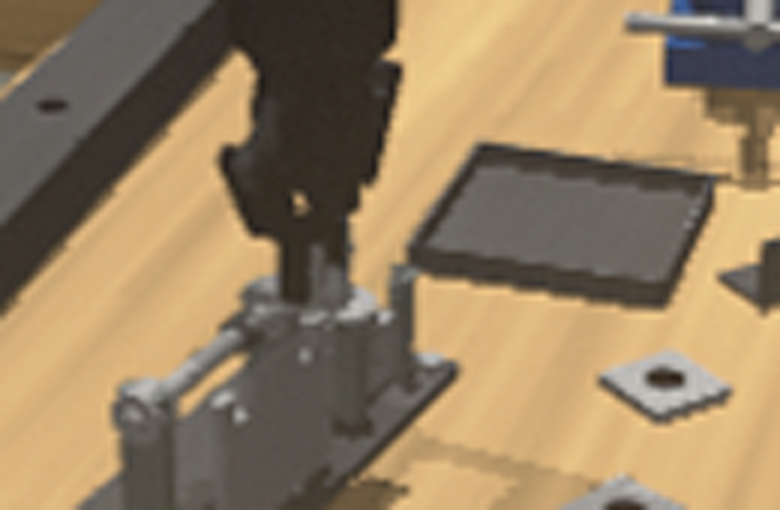

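```bash
python3 -m inch '-0.01 0 0 0 0 0 1;-0.01 0 0 0 0 0 1;-0.01 0 0 0 0 0 1;-0.01 0 0 0 0 0 1;-0.01 0 0 0 0 0 1;-0.006 0 0 0 0 0 1;-0.004 0 0 0 0 0 1;0 0 0 0 0 0 1'
python3 - <<'E'
from h import *
plan(J(-.044,.146,.065+.041),81.4)
crop("side",255,120,130,85,6,"s3.png");crop("top",300,140,100,70,8,"t3.png")
E
```

```text
time: 4.58
tool_pos: [0.5947, 0.0395, 0.1079]
tool_rot: [-0.001, -0.652, 0.758, -0.003]
contact_force: [6.5, -8.9, -9.5]
gripper_width: 0.211
t 4.58 tool [0.5947 0.0395 0.1079] yaw -98.6 w 0.211 F [ 6.5 -8.9 -9.5]
 turn z -0.000 (q6->103 deg)  tilt fix tool-axes [-0.0034 -0.0055 -0.    ]
 shift pre-turn [-0.0009  0.0036  0.0019]  post-turn [-0.0009, 0.0036, 0.0019]
```

View pics/s3.png

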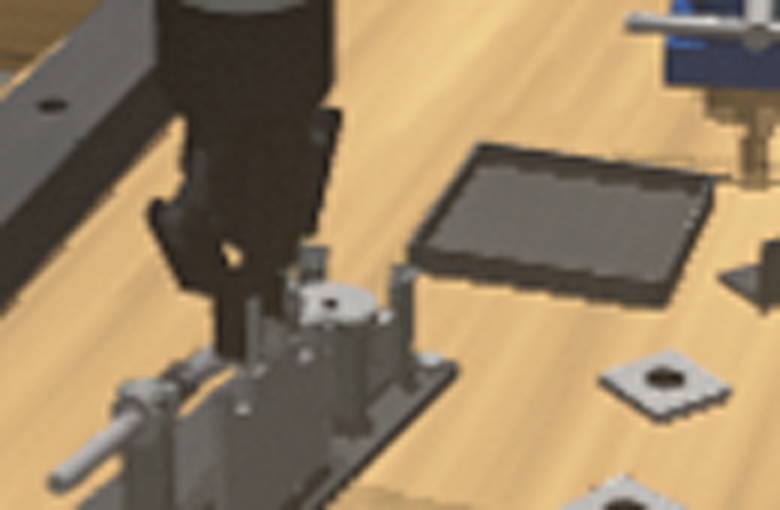

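View pics/t3.png

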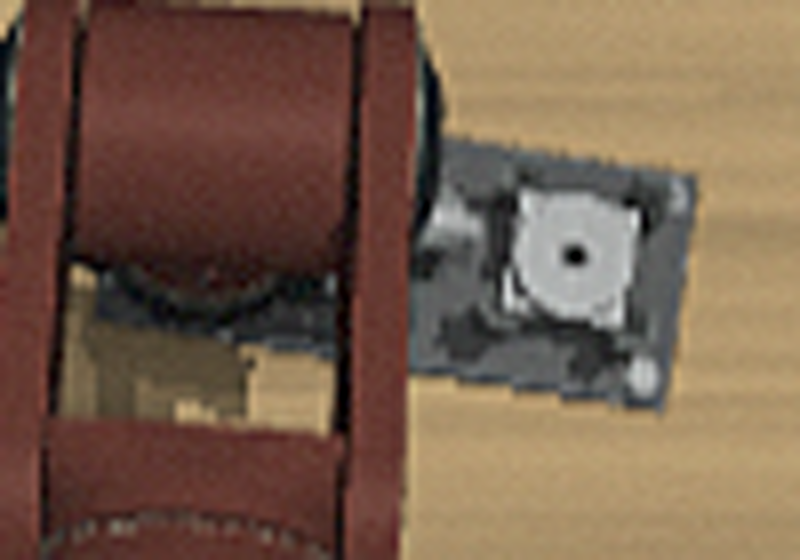

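The bolt has left the pocket, and the disc top at (575,255) in the crop is clear. Lowering the handle along the reverse arc.

```bash
python3 -m inch '0.001 0.0056 0.007 0 0 0 1;0 0.0045 0.0078 0 0 0 1;0 0.0033 0.0084 0 0 0 1;0 0.002 0.0088 0 0 0 1;0 0.0007 0.009 0 0 0 1;0 0 0 0 0 0 1;0 0 0 0 0 0 1'
python3 - <<'E'
from h import *
plan(J(-.06,.146,.065),81.4)
E
python3 -m inch '0 0 0 0 0 0 0.8;0 0 0 0 0 0 0.6;0 0 0 0 0 0 0.4;0 0 0 0 0 0 0.4;0 0 0 0 0 0 0.4'
```

```text
time: 5.27
tool_pos: [0.5743, 0.0427, 0.0718]
tool_rot: [-0.005, -0.653, 0.758, 0.003]
contact_force: [-26.7, -2.4, 29.6]
gripper_width: 0.212
t 5.27 tool [0.5743 0.0427 0.0718] yaw -98.5 w 0.212 F [-26.7  -2.4  29.6]
 turn z 0.002 (q6->103 deg)  tilt fix tool-axes [ 0.0116 -0.0037  0.    ]
 shift pre-turn [-0.0008 -0.0012  0.0068]  post-turn [-0.0008, -0.0011, 0.0068]
time: 5.68
tool_pos: [0.5775, 0.0433, 0.0672]
tool_rot: [0.0, -0.652, 0.758, 0.0]
contact_force: [-0.5, -0.5, 0.5]
gripper_width: 0.602
```

```bash
python3 -m inch '0 0 -0.01 0 0 0 0.4;0 0 -0.02 0 0 0 0.4;0 0 -0.03 0 0 0 0.4;0 0 -0.04 0 0 0 0.4;0.035 0.015 -0.02 0 0 0.0 0.3;0.04 0 0 0 0 0.0 0.3;0.04 0 0 0 0 0.0 0.3'
python3 - <<'E'
from h import *
plan(J(0,0,.13),-8.6)
crop("side",255,120,130,85,6,"s4.png");crop("top",300,140,100,70,8,"t4.png")
E
```

```text
time: 6.27
tool_pos: [0.5468, -0.068, 0.19]
tool_rot: [0.002, -0.653, 0.757, -0.002]
contact_force: [0.8, -0.6, -0.2]
gripper_width: 0.698
t 6.27 tool [ 0.5468 -0.068   0.19  ] yaw -98.5 w 0.698 F [ 0.8 -0.6 -0.2]
 turn z -1.568 (q6->-2 deg)  tilt fix tool-axes [-0.0056 -0.0006  0.    ]
 shift pre-turn [ 0.0318 -0.0712  0.0605]  post-turn [0.0716, 0.0317, 0.06]
```

View pics/s4.png

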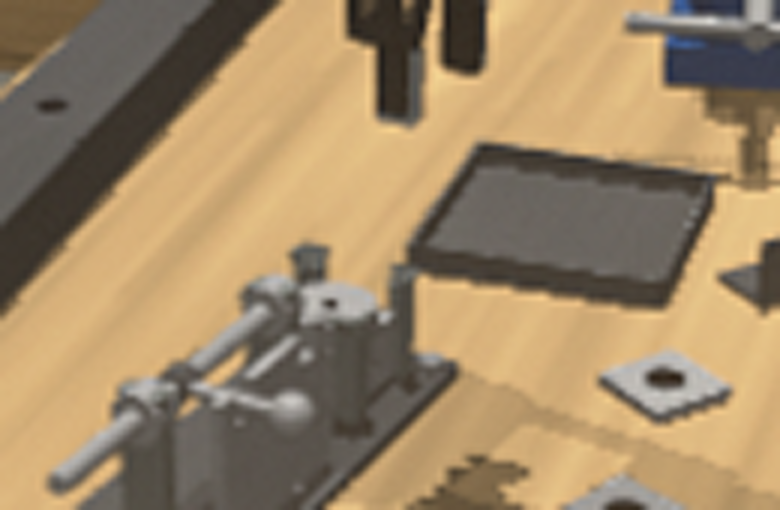

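View pics/t4.png

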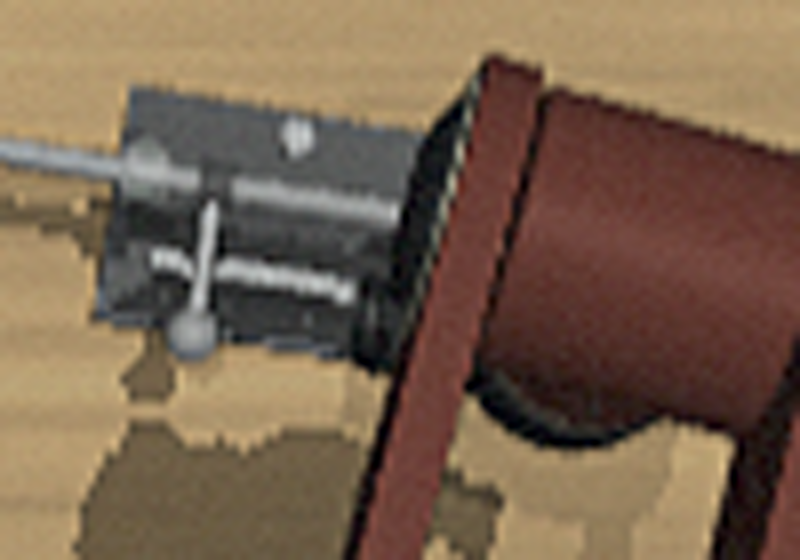

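Run:
```python
from h import *
k=tri((193.5/8-.5+300,330.5/8-.5+140),(290.5/6-.5+255,405.5/6-.5+120));print(k)
c,s=np.cos(A),np.sin(A);d=k[0][:2]-O;print("jig",c*d[0]+s*d[1],-s*d[0]+c*d[1]); print(proj("side",J(-.06,.146,.08)),proj("top",J(-.06,.146,.08)))
```

```text
(array([0.57688427, 0.04206614, 0.08577938]), np.float64(0.0018648116724977871))
jig -0.05840064602367035 0.1449503679843112
[302.92277413 189.19790718] [323.3295815  181.79430646]
```

Handle lies in the open notch: the knob triangulates to jig y ≈ 0.145, z ≈ 0.083, roll about 0. Now the finished pad.

```bash
python3 -m inch '0 0 0 0 0 -0.12 0;0 0 0 0 0 -0.12 0;0 0 0 0 0 -0.12 0;0 0 0 0 0 -0.12 0;0 0 0 0 0 -0.12 0;0 0 0 0 0 -0.12 0;0 0 0 0 0 -0.12 0;0 0 0 0 0 -0.12 0;0 0 0 0 0 -0.12 0;0 0 0 0 0 -0.12 0'
python3 -m inch '0 0 0 0 0 -0.12 0;0 0 0 0 0 -0.12 0;0 0 0 0 0 -0.12 0;0.024 0.0105 0.02 0 0 0 0;0.024 0.0105 0.02 0 0 0 0;0.0236 0.0107 0.02 0 0 0 0;0 0 0 0 0 0 0'
python3 - <<'E'
from h import *
plan(J(0,0,.024),-8.6)
crop("side",255,120,130,85,6,"s5.png")
E
```

```text
time: 7.2
tool_pos: [0.5459, -0.0665, 0.1865]
tool_rot: [-0.0, 0.967, -0.254, -0.0]
contact_force: [-0.2, -0.4, -0.6]
gripper_width: 0.997
time: 7.78
tool_pos: [0.6112, -0.1106, 0.1204]
tool_rot: [-0.001, 0.997, -0.081, -0.004]
contact_force: [-1.5, 0.3, -0.8]
gripper_width: 1.001
t 7.78 tool [ 0.6112 -0.1106  0.1204] yaw -9.3 w 1.001 F [-1.5  0.3 -0.8]
 turn z -0.012 (q6->-2 deg)  tilt fix tool-axes [-0.0008  0.0077  0.    ]
 shift pre-turn [ 0.0023 -0.0008  0.0964]  post-turn [0.0015, -0.0009, 0.0964]
```

View pics/s5.png

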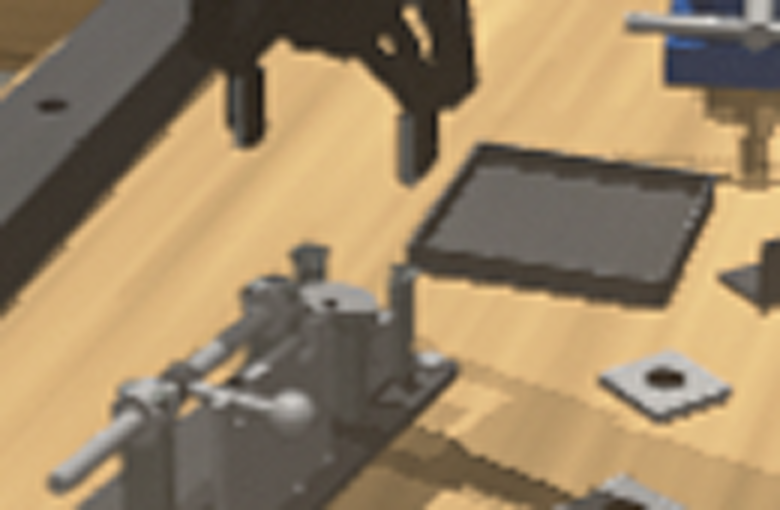

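```bash
python3 -m inch '0.0015 -0.001 0.02 0 0.004 -0.012 0;0 0 0.02 0 0 0 0;0 0 0.02 0 0 0 0;0 0 0.02 0 0 0 0;0 0 0.016 0 0 0 0;0 0 0 0 0 0 0'
python3 - <<'E'
from h import *
plan(J(0,0,.024),-8.6)
E
python3 -m inch '0 0 0 0 0 0 0.3;0 0 0 0 0 0 0.6;0 0 0 0 0 0 1;0 0 0 0 0 0 1;0 0 0 0 0 0 1;0 0 0 0 0 0 1;0 0 0 0 0 0 1'
```

```text
time: 8.33
tool_pos: [0.6108, -0.1076, 0.0276]
tool_rot: [-0.001, 0.997, -0.074, -0.001]
contact_force: [-0.3, 0.5, -0.7]
gripper_width: 0.998
t 8.33 tool [ 0.6108 -0.1076  0.0276] yaw -8.5 w 0.998 F [-0.3  0.5 -0.7]
 turn z 0.002 (q6->-2 deg)  tilt fix tool-axes [-0.0012  0.0019  0.    ]
 shift pre-turn [0.0025 0.002  0.0036]  post-turn [0.0024, 0.002, 0.0036]
time: 8.92
tool_pos: [0.6145, -0.1094, 0.0331]
tool_rot: [0.0, 0.997, -0.074, 0.003]
contact_force: [-3.6, 0.8, 5.9]
gripper_width: 0.563
```

```bash
python3 -m inch '0 0 -0.005 0 0 0 1;0 0 -0.01 0 0 0 1;0 0 -0.015 0 0 0 1;0 0 -0.02 0 0 0 1;0 0 -0.025 0 0 0 1;0 0 -0.025 0 0 0 1;0 0 0 0 0 0 1'
python3 - <<'E'
from h import *
plan([.5476,-.332,.14],-8.6)
cv2.imwrite("pics/s6.png",grab_frame("side"))
E
```

```text
time: 9.5
tool_pos: [0.6164, -0.1102, 0.137]
tool_rot: [0.001, 0.997, -0.074, 0.007]
contact_force: [2.8, -0.8, -3.0]
gripper_width: 0.569
t 9.50 tool [ 0.6164 -0.1102  0.137 ] yaw -8.5 w 0.569 F [ 2.8 -0.8 -3. ]
 turn z 0.001 (q6->-23 deg)  tilt fix tool-axes [ 0.0016 -0.0147  0.    ]
 shift pre-turn [-0.0351  0.2296 -0.0031]  post-turn [-0.0348, 0.2296, -0.003]
```

View pics/s6.png

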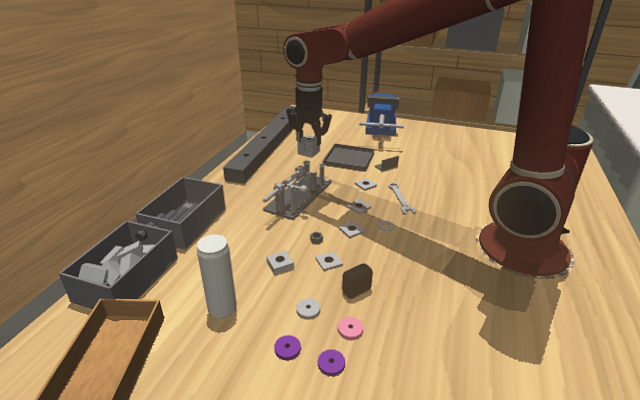

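```bash
python3 -m inch '-0.005 0.033 0 0 0 0 1;-0.005 0.033 0 0 0 0 1;-0.005 0.033 0 0 0 0 1;-0.005 0.033 0 0 0 0 1;-0.005 0.033 0 0 0 0 1;-0.005 0.033 0 0 0 0 1;-0.005 0.031 0 0 0 0 1;0 0 0 0 0 0 1;0 0 0 0 0 0 1'
python3 - <<'E'
from h import *
plan([.5476,-.332,.030],-8.6)
crop("side",300,100,130,85,6,"s7.png")
E
```

```text
time: 10.3
tool_pos: [0.5424, -0.3312, 0.1273]
tool_rot: [-0.001, 0.997, -0.076, 0.0]
contact_force: [0.1, 0.4, -6.3]
gripper_width: 0.564
t 10.30 tool [ 0.5424 -0.3312  0.1273] yaw -8.7 w 0.564 F [ 0.1  0.4 -6.3]
 turn z -0.002 (q6->-23 deg)  tilt fix tool-axes [-0.0023 -0.0004  0.    ]
 shift pre-turn [0.0052 0.0002 0.0973]  post-turn [0.0052, 0.0, 0.0973]
```

View pics/s7.png

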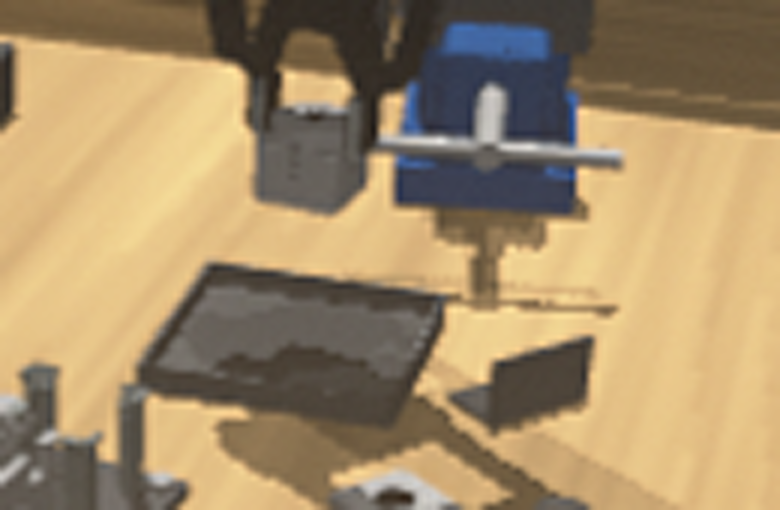

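```bash
python3 -m inch '0.005 0 0.03 0 0 0 1;0 0 0.03 0 0 0 1;0 0 0.02 0 0 0 1;0 0 0.008 0 0 0 1;0 0 0.004 0 0 0 1;0 0 0 0 0 0 1'
python3 - <<'E'
from h import *
plan([.5476,-.332,.029],-8.6)
crop("side",300,100,130,85,6,"s8.png")
E
```

```text
time: 10.85
tool_pos: [0.5495, -0.3301, 0.0371]
tool_rot: [-0.0, 0.997, -0.074, 0.001]
contact_force: [0.5, 0.4, -6.0]
gripper_width: 0.564
t 10.85 tool [ 0.5495 -0.3301  0.0371] yaw -8.5 w 0.564 F [ 0.5  0.4 -6. ]
 turn z 0.002 (q6->-23 deg)  tilt fix tool-axes [-0.001  -0.0024 -0.    ]
 shift pre-turn [-0.0016  0.0021  0.0081]  post-turn [-0.0016, 0.0021, 0.0081]
```

View pics/s8.png

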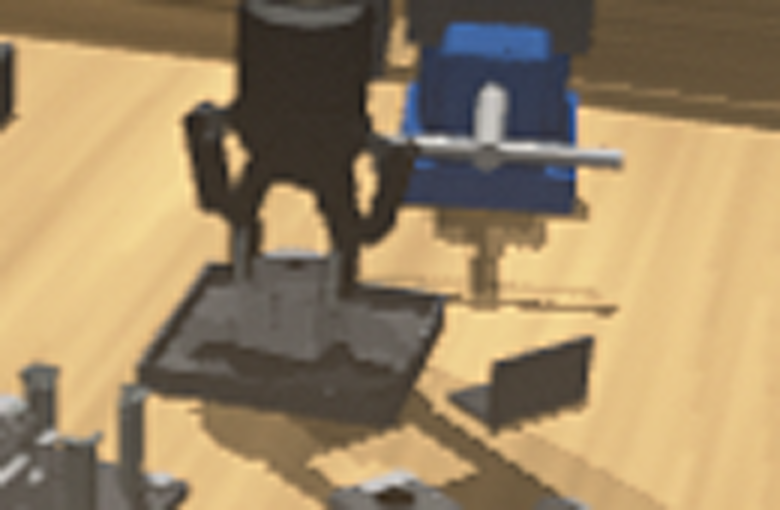

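```bash
python3 -m inch '0 0 0.003 0 0 0 1;0 0 0.002 0 0 0 1;0 0 0.002 0 0 0 1;0 0 0 0 0 0 1'; python3 -m inch '0 0 0.001 0 0 0 1;0 0 0 0 0 0 1'
```

```text
time: 11.23
tool_pos: [0.5499, -0.3314, 0.0316]
tool_rot: [0.0, 0.997, -0.074, 0.002]
contact_force: [1.0, 0.4, -5.1]
gripper_width: 0.564
time: 11.4
tool_pos: [0.5497, -0.3313, 0.0303]
tool_rot: [0.0, 0.997, -0.074, 0.002]
contact_force: [-0.5, 0.9, -6.2]
gripper_width: 0.566
```

```bash
python3 -m inch '0 0 0.001 0 0 0 1;0 0 0 0 0 0 1';python3 -m inch '0 0 0.001 0 0 0 1;0 0 0 0 0 0 1'
```

```text
time: 11.57
tool_pos: [0.5498, -0.3314, 0.0292]
tool_rot: [0.0, 0.997, -0.074, 0.002]
contact_force: [-0.0, -0.0, -5.4]
gripper_width: 0.567
time: 11.73
tool_pos: [0.5498, -0.3314, 0.0292]
tool_rot: [0.0, 0.997, -0.074, 0.002]
contact_force: [-2.1, 2.6, 0.8]
gripper_width: 0.565
```

```bash
python3 -m inch '0 0 0 0 0 0 0.4;0 0 0 0 0 0 0.2;0 0 0 0 0 0 0.1;0 0 0 0 0 0 0.1;0 0 -0.02 0 0 0 0.1;0 0 -0.03 0 0 0 0.1;0 0 -0.04 0 0 0 0.1;0 0 -0.04 0 0 0 0.1;0 0 0 0 0 0 0'
python3 - <<'E'
from h import *
import find
im=grab_frame("top");cv2.imwrite("pics/t9.png",im);cv2.imwrite("pics/s9.png",grab_frame("side"))
for a,p in find.parts(im):
    c,s,ang=find.wrect(p,.008); print(p.mean(0).round(1),a,c.round(4),np.round(s,1),round(ang,1), "z20:",find.wrect(p,.02)[0].round(4))
plan([.5532,.2685,.1],45)
E
```

```text
time: 12.48
tool_pos: [0.5538, -0.3347, 0.1697]
tool_rot: [0.005, 0.997, -0.074, 0.009]
contact_force: [0.6, -0.6, 2.1]
gripper_width: 0.997
[328.  254.3] 2160.5 [0.3473 0.0259] [42.8 41.5] 0.3 z20: [0.3479 0.0263]
[312.7 229.2] 3722.0 [0.4289 0.0759] [50.9 51.6] 50.6 z20: [0.4288 0.0758]
[221.5 224.6] 2859.0 [0.4421 0.3758] [50.  49.9] 1.6 z20: [0.4418 0.3729]
[347.9 226.4] 3691.0 [ 0.4378 -0.0393] [50.8 52.4] 63.3 z20: [ 0.4376 -0.0384]
[388.4 223.6] 3051.0 [ 0.4488 -0.1727] [48.4 51. ] 51.0 z20: [ 0.4485 -0.1705]
[270. 223.] 3748.5 [0.4476 0.2164] [51.2 51.6] 42.3 z20: [0.4473 0.215 ]
[254.8 191.3] 3610.5 [0.5528 0.2685] [49.5 51.9] 45.8 z20: [0.5515 0.2666]
t 12.58 tool [ 0.5509 -0.3325  0.1621] yaw -8.5 w 1.001 F [ 0.9 -0.3 -1.1]
 turn z -0.934 (q6->-19 deg)  tilt fix tool-axes [ 0.0034 -0.0101  0.    ]
 shift pre-turn [-0.0876 -0.5949  0.0591]  post-turn [0.4266, -0.4234, 0.0621]
```

View pics/t9.png

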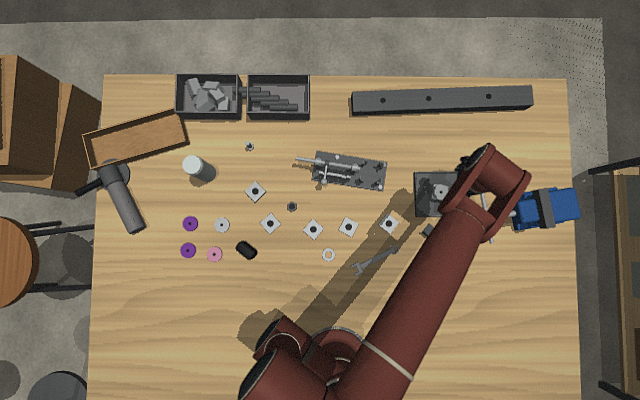

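View pics/s9.png

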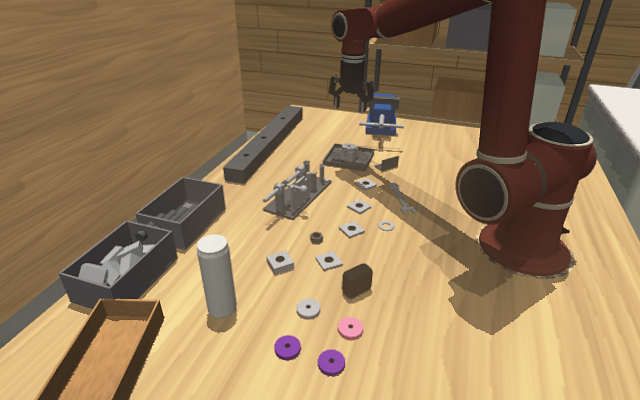

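Finished pad stands in the tray (side view, about (348,150)), and the plates and disc have not moved. Now the block.

```bash
python3 - <<'E'
from h import *
plan([.5515,.2666,.1],-44.2)
E
python3 -m inch '0 -0.04 0 0 0 0.104 0;0 -0.04 0 0 0 0.104 0;0 -0.04 0 0 0 0.104 0;0 -0.04 0 0 0 0.104 0;0 -0.04 0 0 0 0.104 0;0 -0.04 0 0 0 0.104 0;0 -0.04 0 0 0 0 0;0 -0.04 0 0 0 0 0;0 -0.04 0 0 0 0 0;0 0 0 0 0 0 0'
python3 - <<'E'
from h import *
plan([.5515,.2666,.1],-44.2)
E
```

```text
t 12.58 tool [ 0.5509 -0.3325  0.1621] yaw -8.5 w 1.001 F [ 0.9 -0.3 -1.1]
 turn z 0.623 (q6->70 deg)  tilt fix tool-axes [ 0.0034 -0.0101  0.    ]
 shift pre-turn [-0.089  -0.5928  0.0591]  post-turn [-0.4173, -0.4299, 0.0621]
time: 13.42
tool_pos: [0.7291, -0.0228, 0.1553]
tool_rot: [-0.001, 0.927, -0.374, 0.001]
contact_force: [-0.6, -1.0, -0.1]
gripper_width: 0.998
t 13.42 tool [ 0.7291 -0.0228  0.1553] yaw -44.0 w 0.998 F [-0.6 -1.  -0.1]
 turn z 0.004 (q6->70 deg)  tilt fix tool-axes [-0.003   0.0001  0.    ]
 shift pre-turn [-0.3288 -0.0848  0.0555]  post-turn [-0.3291, -0.0837, 0.0553]
```

```bash
python3 -m inch '-0.0366 -0.0093 0 0 0 0.003 0;-0.0366 -0.0093 0 0 0 0 0;-0.0366 -0.0093 0 0 0 0 0;-0.0366 -0.0093 0 0 0 0 0;-0.0366 -0.0093 0 0 0 0 0;-0.0366 -0.0093 0 0 0 0 0;-0.0366 -0.0093 0.01 0 0 0 0;-0.0366 -0.0093 0.02 0 0 0 0;-0.0366 -0.0093 0.02 0 0 0 0;0 0 0 0 0 0 0'
python3 - <<'E'
from h import *
plan([.5515,.2666,.008],-44.2)
E
```

```text
time: 14.25
tool_pos: [0.5441, 0.2632, 0.1018]
tool_rot: [0.003, 0.927, -0.376, -0.003]
contact_force: [-0.5, -0.0, -1.1]
gripper_width: 1.001
t 14.25 tool [0.5441 0.2632 0.1018] yaw -44.2 w 1.001 F [-0.5 -0.  -1.1]
 turn z 0.001 (q6->70 deg)  tilt fix tool-axes [0.0074 0.0043 0.    ]
 shift pre-turn [ 0.0033 -0.0083  0.0937]  post-turn [0.0029, -0.0076, 0.0938]
```

```bash
python3 -m inch '0.003 -0.008 0.02 0 0 0 0.25;0 0 0.02 0 0 0 0.25;0 0 0.02 0 0 0 0.25;0 0 0.015 0 0 0 0.25;0 0 0.012 0 0 0 0.25;0 0 0 0 0 0 0.25'
python3 - <<'E'
from h import *
plan([.5515,.2666,.008],-44.2)
crop("side",240,200,130,85,6,"s10.png")
E
```

```text
time: 14.75
tool_pos: [0.5566, 0.2622, 0.0173]
tool_rot: [0.002, 0.926, -0.379, -0.001]
contact_force: [-0.1, 0.2, -0.6]
gripper_width: 0.75
t 14.75 tool [0.5566 0.2622 0.0173] yaw -44.5 w 0.750 F [-0.1  0.2 -0.6]
 turn z -0.005 (q6->70 deg)  tilt fix tool-axes [0.0047 0.0002 0.    ]
 shift pre-turn [-0.0067  0.0004  0.0093]  post-turn [-0.0067, 0.0005, 0.0093]
```

View pics/s10.png

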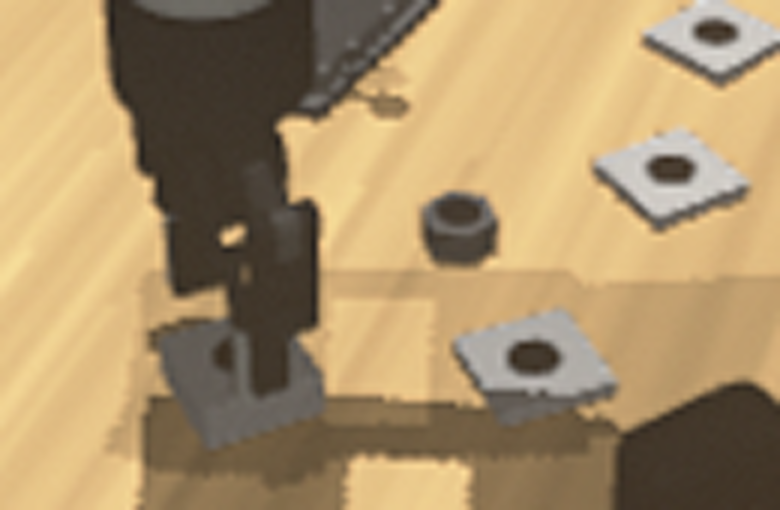

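```bash
python3 -m inch '0 0 0 0 0 0 0.25;0 0 0 0 0 0 0.25;0 0 0 0 0 0 0.25'
python3 - <<'E'
from h import *
plan([.5515,.2666,.008],-44.2)
crop("side",240,200,130,85,6,"s11.png")
E
```

```text
time: 15.05
tool_pos: [0.5607, 0.264, 0.0234]
tool_rot: [-0.001, 0.926, -0.378, 0.003]
contact_force: [0.7, 0.1, 0.4]
gripper_width: 0.752
t 15.05 tool [0.5607 0.264  0.0234] yaw -44.5 w 0.752 F [0.7 0.1 0.4]
 turn z -0.005 (q6->70 deg)  tilt fix tool-axes [-0.0046 -0.0044 -0.    ]
 shift pre-turn [-0.0085  0.0047  0.0154]  post-turn [-0.0084, 0.0046, 0.0154]
```

View pics/s11.png

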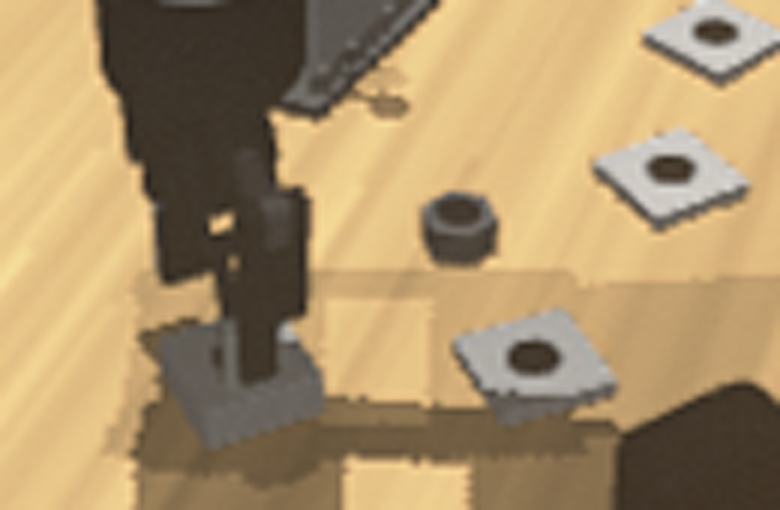

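```bash
for i in 1 2 3; do python3 -m inch '0 0 0 0 0 0 0.25;0 0 0 0 0 0 0.25'|head -2; done
```

```text
time: 15.27
tool_pos: [0.5601, 0.2639, 0.0226]
time: 15.43
tool_pos: [0.5597, 0.2638, 0.022]
time: 15.6
tool_pos: [0.5596, 0.2637, 0.0219]
```

```bash
python3 - <<'E'
from h import *
plan([.5515,.2666,.008],-44.2)
E
python3 -m inch '-0.0077 0.0038 0 0 0 0 0.25;0 0 0.005 0 0 0 0.25;0 0 0.005 0 0 0 0.25;0 0 0.004 0 0 0 0.25;0 0 0 0 0 0 0.25;0 0 0 0 0 0 0.25;0 0 0 0 0 0 0.25;0 0 0 0 0 0 0.25'
python3 - <<'E'
from h import *
plan([.5515,.2666,.008],-44.2)
E
```

```text
t 15.60 tool [0.5596 0.2637 0.0219] yaw -44.5 w 0.748 F [ 0.  -0.2  0.1]
 turn z -0.005 (q6->70 deg)  tilt fix tool-axes [-0.0022 -0.0032  0.    ]
 shift pre-turn [-0.0079  0.0037  0.0138]  post-turn [-0.0078, 0.0036, 0.0139]
time: 16.27
tool_pos: [0.5519, 0.2665, 0.0081]
tool_rot: [-0.001, 0.926, -0.378, 0.002]
contact_force: [-0.2, -0.2, -0.2]
gripper_width: 0.751
t 16.27 tool [0.5519 0.2665 0.0081] yaw -44.5 w 0.751 F [-0.2 -0.2 -0.2]
 turn z -0.005 (q6->70 deg)  tilt fix tool-axes [-0.0028 -0.0035 -0.    ]
 shift pre-turn [-0.0004  0.0002  0.0001]  post-turn [-0.0004, 0.0001, 0.0001]
```

```bash
python3 -m inch '0 0 0 0 0 0 0.4;0 0 0 0 0 0 0.5;0 0 0 0 0 0 0.6;0 0 0 0 0 0 1;0 0 0 0 0 0 1;0 0 0 0 0 0 1;0 0 -0.01 0 0 0 1;0 0 -0.03 0 0 0 1;0 0 -0.04 0 0 0 1;0 0 -0.03 0 0 0 1'
python3 -m inch '0 0 0 0 0 0 1;0 0 0 0 0 0 1;0 0 0 0 0 0 1'
python3 - <<'E'
from h import *
plan(J(0,0,.12),-8.62)
crop("side",240,160,130,85,6,"s12.png")
E
```

```text
time: 17.1
tool_pos: [0.5499, 0.2662, 0.1184]
tool_rot: [0.0, 0.926, -0.378, 0.001]
contact_force: [1.9, 1.6, -2.3]
gripper_width: 0.565
time: 17.35
tool_pos: [0.5495, 0.266, 0.1158]
tool_rot: [0.001, 0.926, -0.378, 0.0]
contact_force: [-0.6, 0.5, -4.2]
gripper_width: 0.563
t 17.35 tool [0.5495 0.266  0.1158] yaw -44.5 w 0.563 F [-0.6  0.5 -4.2]
 turn z -0.626 (q6->-2 deg)  tilt fix tool-axes [ 0.0011 -0.0015 -0.    ]
 shift pre-turn [ 0.3086  0.2239 -0.0035]  post-turn [0.119, 0.3622, -0.0042]
```

View pics/s12.png

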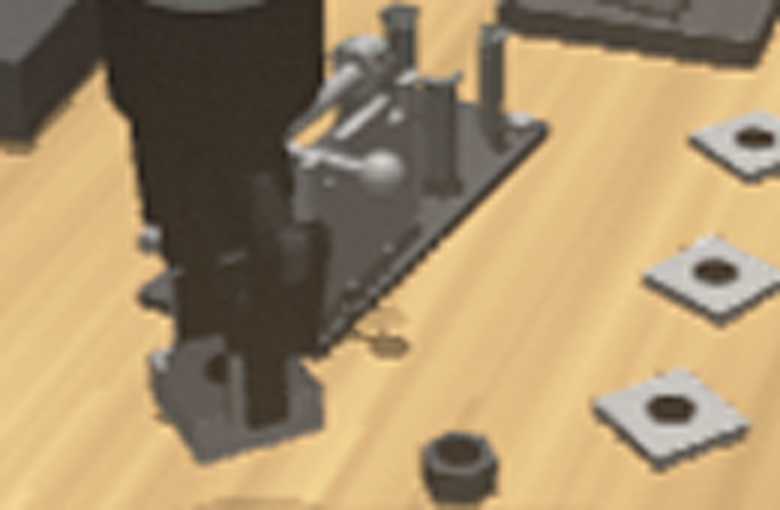

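```bash
python3 -m inch '0 0 -0.008 0 0 -0.104 1;0 0 -0.008 0 0 -0.104 1;0 0 -0.008 0 0 -0.104 1;0 0 -0.008 0 0 -0.104 1;0 0 -0.008 0 0 -0.105 1;0 0 -0.008 0 0 -0.105 1;0.012 0.036 0 0 0 0 1;0.012 0.036 0 0 0 0 1;0.012 0.036 0 0 0 0 1;0.012 0.036 0 0 0 0 1'
python3 -m inch '0.012 0.036 0 0 0 0 1;0.012 0.036 0 0 0 0 1;0.012 0.036 0 0 0 0 1;0.012 0.036 0 0 0 0 1;0.012 0.036 0 0 0 0 1;0.011 0.038 0 0 0 0 1;0 0 0 0 0 0 1;0 0 0 0 0 0 1;0 0 0 0 0 0 1;0 0 0 0 0 0 1'
python3 - <<'E'
from h import *
plan(J(0,0,.085),-8.62)
crop("side",240,100,130,85,6,"s13.png")
E
```

```text
time: 18.23
tool_pos: [0.575, 0.1155, 0.1626]
tool_rot: [0.001, 0.997, -0.074, -0.001]
contact_force: [0.6, 0.2, -3.5]
gripper_width: 0.563
time: 19.07
tool_pos: [0.6135, -0.1078, 0.1644]
tool_rot: [-0.0, 0.997, -0.074, 0.0]
contact_force: [-0.3, 0.5, -3.0]
gripper_width: 0.566
t 19.07 tool [ 0.6135 -0.1078  0.1644] yaw -8.5 w 0.566 F [-0.3  0.5 -3. ]
 turn z 0.002 (q6->-2 deg)  tilt fix tool-axes [-0.0009 -0.0006  0.    ]
 shift pre-turn [-0.0003  0.0023  0.0794]  post-turn [-0.0002, 0.0022, 0.0794]
```

View pics/s13.png

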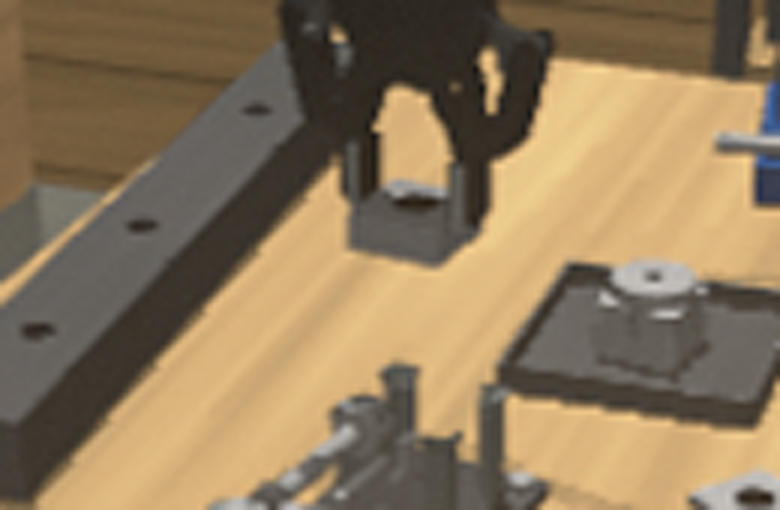

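```bash
python3 -m inch '0 0.0022 0.03 0 0 0 1;0 0 0.03 0 0 0 1;0 0 0.02 0 0 0 1;0 0 0.01 0 0 0 1;0 0 0 0 0 0 1;0 0 0 0 0 0 1;0 0 0 0 0 0 1;0 0 0 0 0 0 1'
python3 - <<'E'
from h import *
plan(J(0,0,.02),-8.62)
crop("side",240,120,130,85,6,"s14.png")
E
```

```text
time: 19.78
tool_pos: [0.6162, -0.1117, 0.0789]
tool_rot: [0.001, 0.997, -0.075, 0.004]
contact_force: [0.1, -0.3, -2.3]
gripper_width: 0.56
t 19.78 tool [ 0.6162 -0.1117  0.0789] yaw -8.6 w 0.560 F [ 0.1 -0.3 -2.3]
 turn z 0.001 (q6->-2 deg)  tilt fix tool-axes [ 0.0006 -0.0081  0.    ]
 shift pre-turn [-0.004  -0.0012  0.0588]  post-turn [-0.0035, -0.0012, 0.0589]
```

View pics/s14.png

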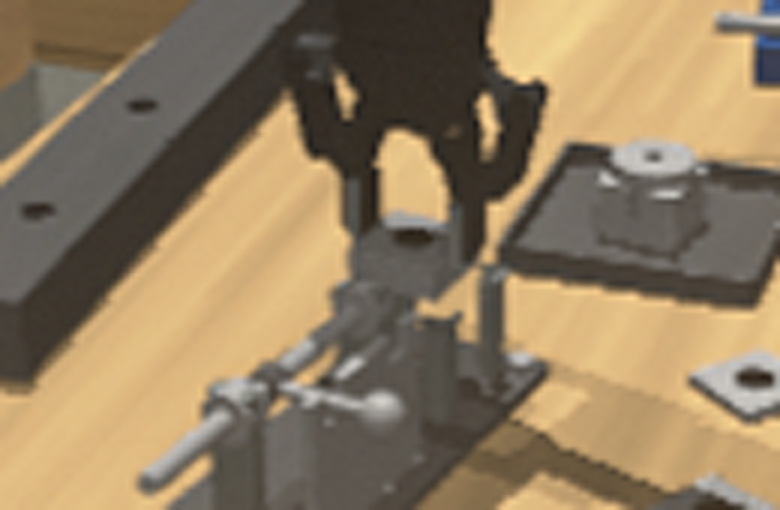

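```bash
python3 -m inch '0 0 0 0 0 0 1;0 0 0 0 0 0 1;0 0 0 0 0 0 1'>/dev/null
python3 - <<'E'
from h import *
plan(J(0,0,.02),-8.62)
E
```

```text
t 20.08 tool [ 0.6148 -0.1116  0.0769] yaw -8.6 w 0.563 F [ 0.1  0.1 -2.7]
 turn z 0.000 (q6->-2 deg)  tilt fix tool-axes [ 0.0002 -0.0048 -0.    ]
 shift pre-turn [-0.0024 -0.0013  0.0569]  post-turn [-0.0021, -0.0013, 0.0569]
```

Corrected and descending, with slower rows near the seat.

```bash
python3 -m inch '-0.002 -0.0013 0.005 0 0 0 1;0 0 0.01 0 0 0 1;0 0 0.01 0 0 0 1;0 0 0.01 0 0 0 1;0 0 0.01 0 0 0 1;0 0 0 0 0 0 1;0 0 0 0 0 0 1;0 0 0 0 0 0 1'
python3 - <<'E'
from h import *
plan(J(0,0,.02),-8.62)
E
```

```text
time: 20.75
tool_pos: [0.613, -0.1099, 0.0313]
tool_rot: [0.0, 0.997, -0.075, 0.002]
contact_force: [-0.2, -0.5, -3.3]
gripper_width: 0.566
t 20.75 tool [ 0.613  -0.1099  0.0313] yaw -8.6 w 0.566 F [-0.2 -0.5 -3.3]
 turn z 0.000 (q6->-2 deg)  tilt fix tool-axes [ 0.     -0.0039  0.    ]
 shift pre-turn [-0.0002  0.0001  0.0113]  post-turn [-0.0001, 0.0001, 0.0113]
```

```bash
python3 -m inch '0 0 0.005 0 0 0 1;0 0 0.004 0 0 0 1;0 0 0 0 0 0 1;0 0 0 0 0 0 1;0 0 0 0 0 0 1'; python3 -m inch '0 0 0.002 0 0 0 1;0 0 0 0 0 0 1;0 0 0 0 0 0 1'; python3 -m inch '0 0 0.001 0 0 0 1;0 0 0 0 0 0 1;0 0 0 0 0 0 1'
```

```text
time: 21.17
tool_pos: [0.613, -0.1099, 0.0224]
tool_rot: [0.0, 0.997, -0.075, 0.002]
contact_force: [-0.1, -0.9, -3.6]
gripper_width: 0.566
time: 21.42
tool_pos: [0.6129, -0.1099, 0.0203]
tool_rot: [0.0, 0.997, -0.075, 0.002]
contact_force: [0.1, -0.3, -2.5]
gripper_width: 0.56
time: 21.67
tool_pos: [0.6129, -0.1099, 0.0193]
tool_rot: [0.0, 0.997, -0.075, 0.002]
contact_force: [-0.4, 0.0, -3.5]
gripper_width: 0.565
```

```bash
for i in 1 2; do python3 -m inch '0 0 0.001 0 0 0 1;0 0 0 0 0 0 1;0 0 0 0 0 0 1'|sed -n '2p;4p'; done
```

```text
tool_pos: [0.6129, -0.1099, 0.0183]
contact_force: [0.1, 0.2, -2.9]
tool_pos: [0.6129, -0.1098, 0.0172]
contact_force: [0.1, 0.2, -3.7]
```

```bash
for i in 1 2; do python3 -m inch '0 0 0.001 0 0 0 1;0 0 0 0 0 0 1;0 0 0 0 0 0 1'|sed -n '2p;4p'; done
```

```text
tool_pos: [0.6131, -0.11, 0.0167]
contact_force: [0.3, -0.5, -0.8]
tool_pos: [0.6132, -0.11, 0.0167]
contact_force: [-4.0, 0.9, 5.1]
```

```bash
python3 -m inch '0 0 0 0 0 0 0.4;0 0 0 0 0 0 0.25;0 0 0 0 0 0 0.2;0 0 0 0 0 0 0.2;0 0 -0.02 0 0 0 0.2;0 0 -0.03 0 0 0 0.2;0 0 -0.04 0 0 0 0.2;0 0 -0.04 0 0 0 0.2;0 0.03 -0.01 0 0 0 0.2;0 0.04 0 0 0 0 0.2'
python3 -m inch '0 0.04 0 0 0 0 0.2;0 0.04 0 0 0 0 0.2;0 0.02 0 0 0 0 0.2;0 0 0 0 0 0 0.2'
python3 - <<'E'
from h import *
import find
im=grab_frame("top");cv2.imwrite("pics/t15.png",im);crop("top",300,140,100,70,8,"t15c.png",im)
for a,p in find.parts(im):
    c,s,ang=find.wrect(p,.008); print(p.mean(0).round(1),a,c.round(4),np.round(s,1),round(ang,1))
E
```

```text
time: 23.5
tool_pos: [0.6056, -0.1787, 0.162]
tool_rot: [0.002, 0.997, -0.073, 0.007]
contact_force: [0.4, -0.4, -0.0]
gripper_width: 0.796
time: 23.83
tool_pos: [0.5861, -0.2823, 0.1554]
tool_rot: [0.001, 0.997, -0.077, 0.002]
contact_force: [0.1, 0.6, -0.4]
gripper_width: 0.801
[328.  254.3] 2169.0 [0.3473 0.0259] [42.8 41.5] 0.3
[383.4 254.2] 2420.0 [ 0.3423 -0.1503] [ 28.2 120.8] 32.7
[312.7 229.2] 3717.0 [0.429  0.0759] [50.8 51.6] 50.6
[221.5 224.5] 2858.5 [0.442  0.3762] [50.  49.2] 1.4
[347.6 226.3] 3547.5 [ 0.4378 -0.0395] [50.9 51.9] 60.7
[386.  220.8] 1546.5 [ 0.4566 -0.165 ] [32.5 49. ] 52.9
[270.  223.1] 3739.5 [0.4476 0.2164] [51.2 51.6] 42.3
```

View pics/t15c.png

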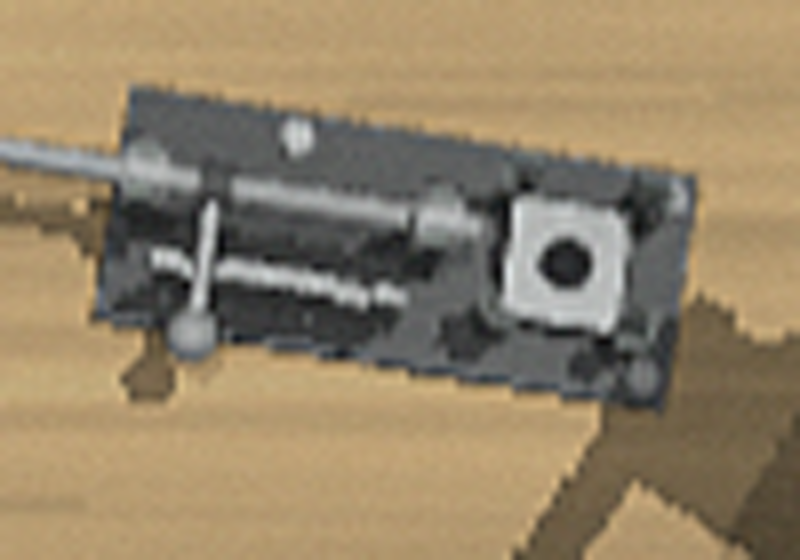

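View pics/t15.png

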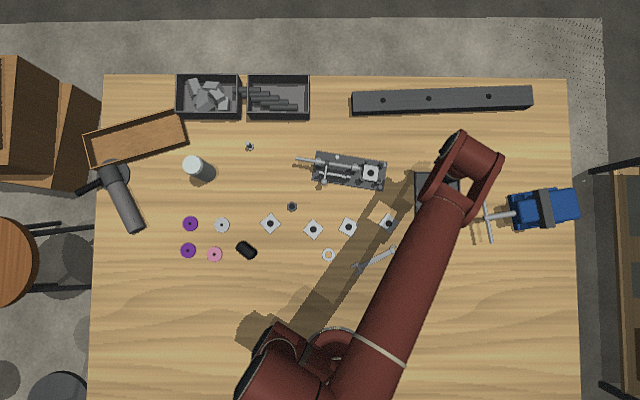

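```bash
python3 -m inch '0 0 0 0 0 0 0.25;0 0 0 0 0 0 0.25'>/dev/null;python3 - <<'E'
from h import *
plan([.4378,-.0393,.06],-27)
E
```

```text
t 24.05 tool [ 0.5872 -0.2768  0.1551] yaw -8.5 w 0.753 F [ 0.4 -0.3  0.1]
 turn z 0.322 (q6->22 deg)  tilt fix tool-axes [-0.0006 -0.0037  0.    ]
 shift pre-turn [-0.1833 -0.2126  0.0945]  post-turn [-0.2409, -0.1438, 0.0951]
```

```bash
python3 -m inch '0 0 0 0 0 0.107 0.25;0 0 0 0 0 0.107 0.25;0 0 0 0 0 0.108 0.25;-0.0344 -0.0205 0 0 0 0 0.25;-0.0344 -0.0205 0 0 0 0 0.25;-0.0344 -0.0205 0 0 0 0 0.25;-0.0344 -0.0205 0 0 0 0 0.25;-0.0344 -0.0205 0 0 0 0 0.25;-0.0344 -0.0205 0 0 0 0 0.25;-0.0344 -0.0205 0 0 0 0 0.25'
python3 -m inch '0 0 0.03 0 0 0 0.25;0 0 0.03 0 0 0 0.25;0 0 0.025 0 0 0 0.25;0 0 0.01 0 0 0 0.25;0 0 0 0 0 0 0.25;0 0 0 0 0 0 0.25;0 0 0 0 0 0 0.25;0 0 0 0 0 0 0.25;0 0 0 0 0 0 0.25'>/dev/null
python3 - <<'E'
from h import *
plan([.4378,-.0393,.002],-27)
crop("side",290,140,130,85,6,"s16.png")
E
```

```text
time: 24.88
tool_pos: [0.4364, -0.038, 0.1543]
tool_rot: [-0.0, 0.972, -0.233, 0.002]
contact_force: [0.5, 0.7, 1.2]
gripper_width: 0.754
t 25.63 tool [ 0.4395 -0.0411  0.0612] yaw -27.1 w 0.751 F [0.4 0.7 0.6]
 turn z -0.001 (q6->22 deg)  tilt fix tool-axes [-0.0019 -0.0067 -0.    ]
 shift pre-turn [-0.0027 -0.0007  0.0592]  post-turn [-0.0023, -0.0008, 0.0592]
```

View pics/s16.png

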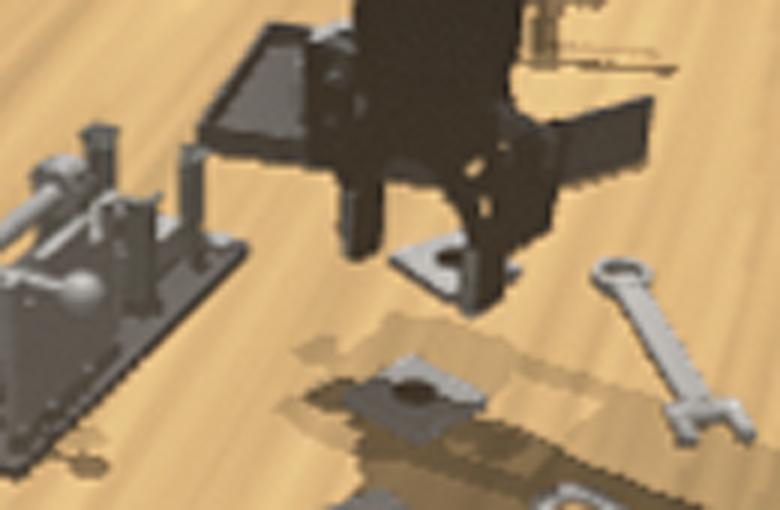

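```bash
python3 -m inch '-0.0023 -0.0008 0.02 0 -0.006 0 0.28;0 0 0.02 0 0 0 0.28;0 0 0.01 0 0 0 0.28;0 0 0.005 0 0 0 0.28;0 0 0 0 0 0 0.28;0 0 0 0 0 0 0.28;0 0 0 0 0 0 0.28;0 0 0 0 0 0 0.28;0 0 0 0 0 0 0.28'
python3 - <<'E'
from h import *
plan([.4378,-.0393,.002],-27)
crop("side",290,140,130,85,6,"s17.png")
E
```

```text
time: 26.43
tool_pos: [0.4373, -0.0391, 0.0055]
tool_rot: [-0.001, 0.972, -0.234, -0.0]
contact_force: [-0.5, -0.4, -0.2]
gripper_width: 0.715
t 26.43 tool [ 0.4373 -0.0391  0.0055] yaw -27.0 w 0.715 F [-0.5 -0.4 -0.2]
 turn z -0.001 (q6->22 deg)  tilt fix tool-axes [-0.0016  0.0005 -0.    ]
 shift pre-turn [ 0.0006 -0.      0.0035]  post-turn [0.0006, -0.0, 0.0035]
```

View pics/s17.png

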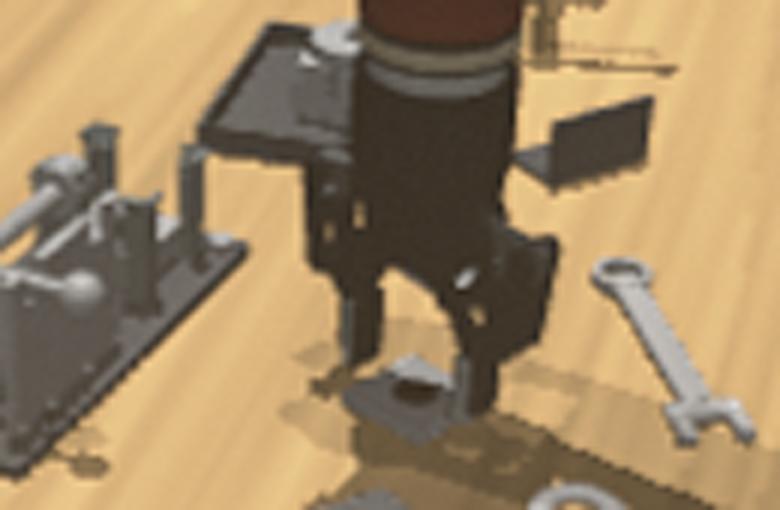

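```bash
python3 -m inch '0.0006 0 0.002 0 0 0 0.3;0 0 0.0015 0 0 0 0.3;0 0 0 0 0 0 0.3;0 0 0 0 0 0 0.3;0 0 0 0 0 0 0.3'; python3 -m inch '0 0 0.001 0 0 0 0.35;0 0 0 0 0 0 0.4;0 0 0 0 0 0 0.45;0 0 0 0 0 0 0.6;0 0 0 0 0 0 1;0 0 0 0 0 0 1;0 0 0 0 0 0 1';  python3 -m inch '0 0 -0.01 0 0 0 1;0 0 -0.02 0 0 0 1;0 0 -0.03 0 0 0 1;0 0 -0.03 0 0 0 1;0 0 -0.03 0 0 0 1;0 0 -0.03 0 0 0 1;0 0 0 0 0 0 1;0 0 0 0 0 0 1;0 0 0 0 0 0 1'
python3 - <<'E'
from h import *
plan(J(0,0,.15),-8.62)
crop("side",290,100,130,85,6,"s18.png")
E
```

```text
time: 26.9
tool_pos: [0.437, -0.0391, 0.001]
tool_rot: [-0.001, 0.972, -0.234, -0.001]
contact_force: [-0.1, -0.1, 0.2]
gripper_width: 0.702
time: 27.48
tool_pos: [0.4374, -0.0392, 0.0007]
tool_rot: [-0.001, 0.972, -0.234, -0.001]
contact_force: [-1.2, 0.4, 5.6]
gripper_width: 0.556
time: 28.23
tool_pos: [0.4366, -0.0393, 0.1493]
tool_rot: [-0.001, 0.972, -0.234, -0.001]
contact_force: [-0.4, 0.4, -0.8]
gripper_width: 0.553
t 28.23 tool [ 0.4366 -0.0393  0.1493] yaw -27.0 w 0.553 F [-0.4  0.4 -0.8]
 turn z -0.322 (q6->-2 deg)  tilt fix tool-axes [-0.0011  0.0033 -0.    ]
 shift pre-turn [ 0.1892 -0.0171 -0.0013]  post-turn [0.1849, 0.0435, -0.0007]
```

View pics/s18.png

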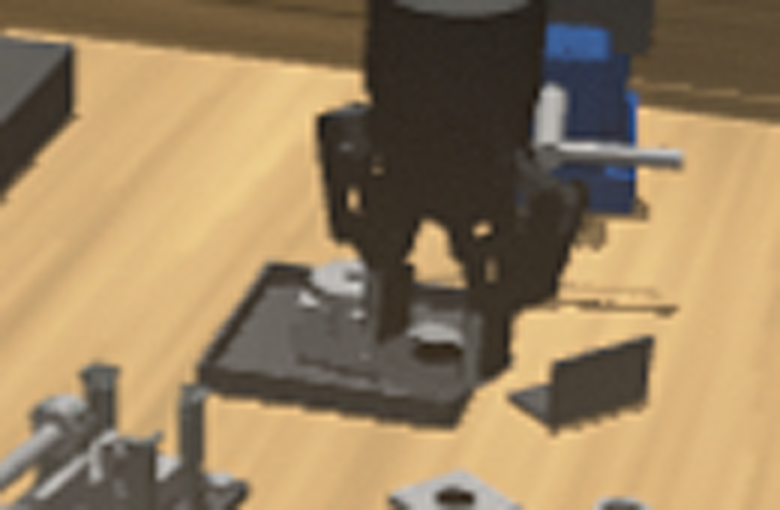

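```bash
python3 -m inch '0 0 0 0 0 -0.107 1;0 0 0 0 0 -0.107 1;0 0 0 0 0 -0.108 1;0.037 0.0087 0 0 0 0 1;0.037 0.0087 0 0 0 0 1;0.037 0.0087 0 0 0 0 1;0.037 0.0087 0 0 0 0 1;0.037 0.0087 0 0 0 0 1;0 0 0.02 0 0 0 1;0 0 0.03 0 0 0 1'
python3 -m inch '0 0 0.015 0 0 0 1;0 0 0 0 0 0 1;0 0 0 0 0 0 1;0 0 0 0 0 0 1;0 0 0 0 0 0 1;0 0 0 0 0 0 1'
python3 - <<'E'
from h import *
plan(J(0,0,.0287),-8.62)
crop("top",300,140,100,70,8,"t19.png");crop("side",240,120,130,85,6,"s19.png")
E
```

```text
time: 29.12
tool_pos: [0.6167, -0.1114, 0.1001]
tool_rot: [-0.001, 0.997, -0.075, 0.001]
contact_force: [0.4, -0.4, -0.9]
gripper_width: 0.558
time: 29.62
tool_pos: [0.6146, -0.1102, 0.0866]
tool_rot: [-0.001, 0.997, -0.075, 0.001]
contact_force: [0.6, 0.1, -0.3]
gripper_width: 0.552
t 29.62 tool [ 0.6146 -0.1102  0.0866] yaw -8.6 w 0.552 F [ 0.6  0.1 -0.3]
 turn z 0.001 (q6->-2 deg)  tilt fix tool-axes [-0.0014 -0.0014 -0.    ]
 shift pre-turn [-0.0018  0.0001  0.0579]  post-turn [-0.0017, 0.0, 0.0579]
```

View pics/s19.png

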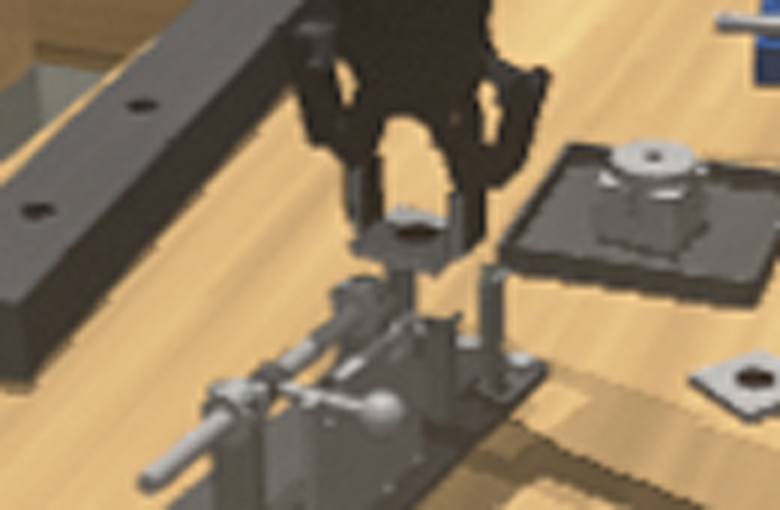

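```bash
python3 -m inch '-0.0017 0 0.01 0 0 0 1;0 0 0.01 0 0 0 1;0 0 0.01 0 0 0 1;0 0 0.01 0 0 0 1;0 0 0.01 0 0 0 1;0 0 0 0 0 0 1;0 0 0 0 0 0 1;0 0 0 0 0 0 1'
python3 -m inch '0 0 0.003 0 0 0 1;0 0 0.002 0 0 0 1;0 0 0 0 0 0 1;0 0 0 0 0 0 1;0 0 0 0 0 0 1'; for i in 1 2 ; do python3 -m inch '0 0 0.001 0 0 0 1;0 0 0 0 0 0 1;0 0 0 0 0 0 1'|sed -n '2p;4p'; done
```

```text
time: 30.38
tool_pos: [0.6118, -0.1096, 0.0346]
tool_rot: [-0.001, 0.997, -0.075, -0.001]
contact_force: [-0.1, -0.4, -1.3]
gripper_width: 0.554
time: 30.8
tool_pos: [0.6119, -0.1096, 0.0298]
tool_rot: [-0.001, 0.997, -0.075, -0.001]
contact_force: [0.2, -0.2, -1.0]
gripper_width: 0.557
tool_pos: [0.6119, -0.1096, 0.0288]
contact_force: [0.2, 0.2, -0.3]
tool_pos: [0.6119, -0.1096, 0.0287]
contact_force: [-3.2, 1.1, 6.7]
```

Spacer 1 seated at the predicted height. Release, lift, and look for the next.

```bash
python3 -m inch '0 0 0 0 0 0 0.4;0 0 0 0 0 0 0.25;0 0 0 0 0 0 0.25;0 0 0 0 0 0 0.25;0 0 -0.02 0 0 0 0.25;0 0 -0.03 0 0 0 0.25;0 0 -0.04 0 0 0 0.25;0 0 -0.04 0 0 0 0.25;0 0 0 0 0 0 0.25;0 0 0 0 0 0 0.25'
cat > look.py <<'E'
from h import *
import find,sys
n=sys.argv[1]
im=grab_frame("top");cv2.imwrite(f"pics/t{n}.png",im);cv2.imwrite(f"pics/s{n}.png",grab_frame("side"))
for a,p in find.parts(im):
    c,s,ang=find.wrect(p,.008 if abs(p[:,0].mean()-221)>15 else .01); print(p.mean(0).round(1),a,c.round(4),np.round(s,1),round(ang,1))
E
python3 look.py 20; python3 -c "
from h import *
plan([.429,.0759,.05],-39.4)"
```

```text
time: 32.13
tool_pos: [0.6144, -0.1105, 0.162]
tool_rot: [-0.0, 0.997, -0.075, 0.003]
contact_force: [-0.2, -0.8, -0.4]
gripper_width: 0.745
[221.4 224.5] 2853.5 [0.442  0.3758] [49.9 49.1] 1.4
[270. 223.] 3738.5 [0.4476 0.2164] [51.2 51.6] 42.2
t 32.23 tool [ 0.6115 -0.1097  0.1569] yaw -8.6 w 0.752 F [ 0.7 -1.4 -0.8]
 turn z 0.538 (q6->49 deg)  tilt fix tool-axes [-0.002   0.0027  0.    ]
 shift pre-turn [-0.2079 -0.156   0.1078]  post-turn [-0.2589, -0.0276, 0.1069]
```

View pics/s20.png

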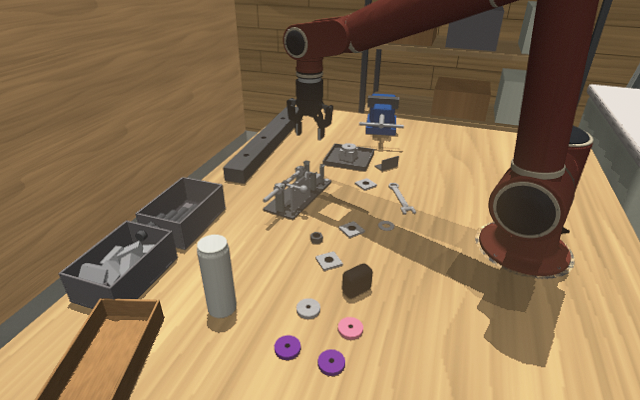

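View pics/t20.png

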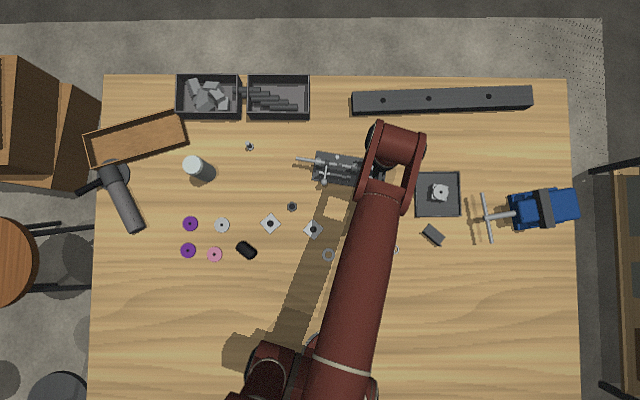

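Plates at top-view (270,223) and (313,229) are unmoved; going to the second.

```bash
python3 -m inch '0 0 0 0 0 0.108 0.28;0 0 0 0 0 0.108 0.28;0 0 0 0 0 0.108 0.28;0 0 0 0 0 0.107 0.28;0 0 0 0 0 0.107 0.28;-0.037 -0.004 0 0 0 0 0.28;-0.037 -0.004 0 0 0 0 0.28;-0.037 -0.004 0 0 0 0 0.28;-0.037 -0.004 0 0 0 0 0.28;-0.037 -0.004 0 0 0 0 0.28'
python3 -m inch '-0.037 -0.004 0.02 0 0 0 0.28;-0.037 -0.004 0.03 0 0 0 0.28;0 0 0.03 0 0 0 0.28;0 0 0.02 0 0 0 0.28;0 0 0 0 0 0 0.28;0 0 0 0 0 0 0.28;0 0 0 0 0 0 0.28;0 0 0 0 0 0 0.28;0 0 0 0 0 0 0.28'>/dev/null
python3 - <<'E'
from h import *
plan([.429,.0759,.001],-39.4)
crop("side",290,160,130,85,6,"s21.png")
E
```

```text
time: 33.07
tool_pos: [0.4789, 0.0241, 0.1551]
tool_rot: [-0.0, 0.941, -0.338, -0.004]
contact_force: [-0.0, 1.0, 1.0]
gripper_width: 0.719
t 33.82 tool [0.4347 0.0724 0.064 ] yaw -39.5 w 0.723 F [ 0.4 -0.1 -0.7]
 turn z -0.001 (q6->49 deg)  tilt fix tool-axes [-0.0025  0.0003 -0.    ]
 shift pre-turn [-0.0066  0.0011  0.063 ]  post-turn [-0.0066, 0.0009, 0.063]
```

View pics/s21.png

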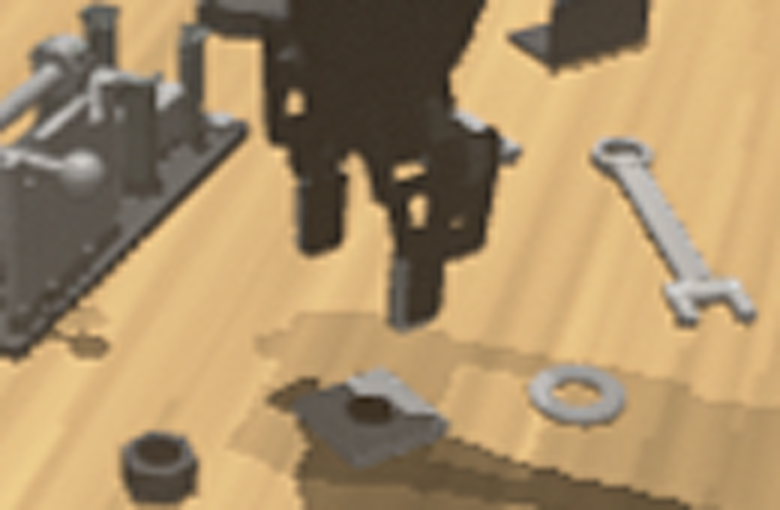

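```bash
python3 -m inch '-0.0066 0.001 0.02 0 0 0 0.28;0 0 0.02 0 0 0 0.28;0 0 0.01 0 0 0 0.28;0 0 0.004 0 0 0 0.28;0 0 0 0 0 0 0.28;0 0 0 0 0 0 0.28;0 0 0 0 0 0 0.28;0 0 0 0 0 0 0.28;0 0 0 0 0 0 0.28'
python3 - <<'E'
from h import *
plan([.429,.0759,.001],-39.4)
E
```

```text
time: 34.62
tool_pos: [0.4282, 0.0762, 0.0094]
tool_rot: [-0.001, 0.941, -0.337, -0.0]
contact_force: [1.0, -0.2, -0.2]
gripper_width: 0.725
t 34.62 tool [0.4282 0.0762 0.0094] yaw -39.4 w 0.725 F [ 1.  -0.2 -0.2]
 turn z -0.000 (q6->49 deg)  tilt fix tool-axes [-0.0018  0.0011  0.    ]
 shift pre-turn [ 0.0008 -0.0002  0.0084]  post-turn [0.0008, -0.0003, 0.0084]
```

```bash
python3 -m inch '0.0008 0 0.004 0 0 0 0.3;0 0 0.004 0 0 0 0.3;0 0 0 0 0 0 0.3;0 0 0 0 0 0 0.3;0 0 0 0 0 0 0.3'; python3 -m inch '0 0 0 0 0 0 0.35;0 0 0 0 0 0 0.4;0 0 0 0 0 0 0.45;0 0 0 0 0 0 0.6;0 0 0 0 0 0 1;0 0 0 0 0 0 1;0 0 0 0 0 0 1';  python3 -m inch '0 0 -0.01 0 0 0 1;0 0 -0.02 0 0 0 1;0 0 -0.03 0 0 0 1;0 0 -0.03 0 0 0 1;0 0 -0.03 0 0 0 1;0 0 -0.03 0 0 0 1;0 0 0 0 0 0 1;0 0 0 0 0 0 1;0 0 0 0 0 0 1'
python3 - <<'E'
from h import *
plan(J(0,0,.15),-8.62)
crop("side",290,100,130,85,6,"s22.png")
E
```

```text
time: 35.03
tool_pos: [0.4279, 0.0757, 0.0003]
tool_rot: [-0.001, 0.941, -0.337, -0.001]
contact_force: [0.1, 0.5, 0.3]
gripper_width: 0.697
time: 35.62
tool_pos: [0.4284, 0.0757, 0.0012]
tool_rot: [-0.001, 0.941, -0.337, -0.001]
contact_force: [-3.2, -0.6, 5.8]
gripper_width: 0.559
time: 36.37
tool_pos: [0.4276, 0.0754, 0.1498]
tool_rot: [-0.001, 0.941, -0.337, -0.001]
contact_force: [-0.7, -0.7, -2.7]
gripper_width: 0.555
t 36.37 tool [0.4276 0.0754 0.1498] yaw -39.4 w 0.555 F [-0.7 -0.7 -2.7]
 turn z -0.538 (q6->-2 deg)  tilt fix tool-axes [-0.0002  0.0032 -0.    ]
 shift pre-turn [ 0.2609  0.0256 -0.0011]  post-turn [0.211, 0.1556, -0.0002]
```

View pics/s22.png

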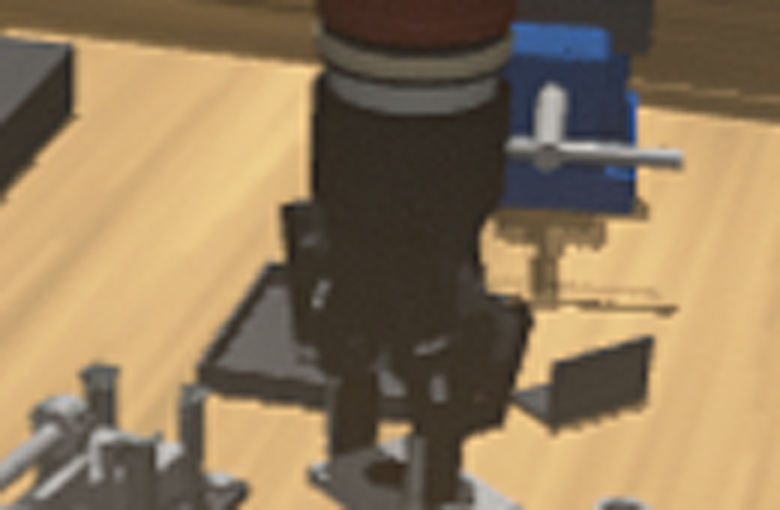

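```bash
python3 -m inch '0 0 0 0 0 -0.108 1;0 0 0 0 0 -0.108 1;0 0 0 0 0 -0.108 1;0 0 0 0 0 -0.107 1;0 0 0 0 0 -0.107 1;0.03 0.0222 0 0 0 0 1;0.03 0.0222 0 0 0 0 1;0.03 0.0222 0 0 0 0 1;0.03 0.0222 0 0 0 0 1;0.03 0.0222 0 0 0 0 1'
python3 -m inch '0.03 0.0222 0 0 0 0 1;0.03 0.0222 0 0 0 0 1;0 0 0.03 0 0 0 1;0 0 0.025 0 0 0 1;0 0 0 0 0 0 1;0 0 0 0 0 0 1;0 0 0 0 0 0 1;0 0 0 0 0 0 1;0 0 0 0 0 0 1'
python3 - <<'E'
from h import *
plan(J(0,0,.0372),-8.62)
crop("side",240,120,130,85,6,"s23.png")
E
```

```text
time: 37.25
tool_pos: [0.5596, -0.0578, 0.1471]
tool_rot: [-0.001, 0.997, -0.075, -0.003]
contact_force: [0.4, 0.1, -1.3]
gripper_width: 0.556
time: 38.0
tool_pos: [0.6137, -0.1095, 0.097]
tool_rot: [-0.001, 0.997, -0.075, 0.001]
contact_force: [0.4, 0.1, -0.3]
gripper_width: 0.555
t 38.00 tool [ 0.6137 -0.1095  0.097 ] yaw -8.6 w 0.555 F [ 0.4  0.1 -0.3]
 turn z 0.001 (q6->-2 deg)  tilt fix tool-axes [-0.0014 -0.0016 -0.    ]
 shift pre-turn [-0.0008  0.0007  0.0598]  post-turn [-0.0007, 0.0006, 0.0598]
```

View pics/s23.png

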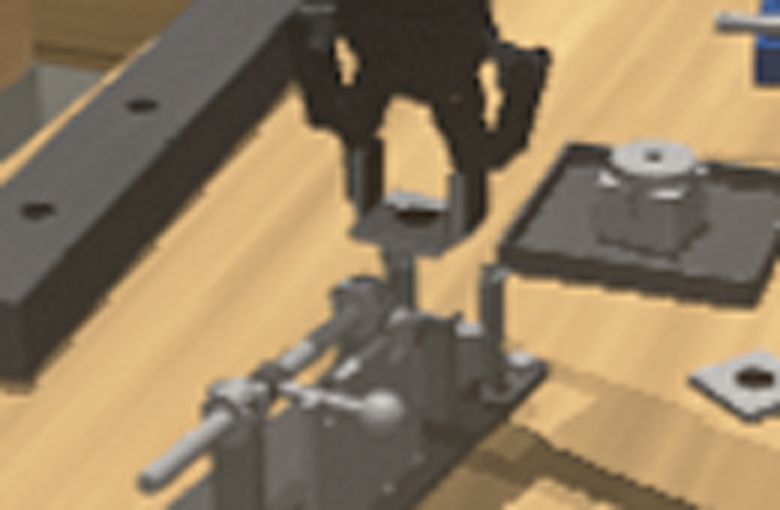

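```bash
python3 -m inch '-0.001 0.0006 0.01 0 0 0 1;0 0 0.01 0 0 0 1;0 0 0.01 0 0 0 1;0 0 0.01 0 0 0 1;0 0 0.01 0 0 0 1;0 0 0 0 0 0 1;0 0 0 0 0 0 1;0 0 0 0 0 0 1'
python3 -m inch '0 0 0.004 0 0 0 1;0 0 0.003 0 0 0 1;0 0 0 0 0 0 1;0 0 0 0 0 0 1;0 0 0 0 0 0 1'; for i in 1 2 ; do python3 -m inch '0 0 0.001 0 0 0 1;0 0 0 0 0 0 1;0 0 0 0 0 0 1'|sed -n '2p;4p'; done
```

```text
time: 38.72
tool_pos: [0.6113, -0.1099, 0.0447]
tool_rot: [-0.001, 0.997, -0.075, -0.001]
contact_force: [0.6, 0.9, -0.7]
gripper_width: 0.555
time: 39.13
tool_pos: [0.6114, -0.1098, 0.0379]
tool_rot: [-0.001, 0.997, -0.075, -0.001]
contact_force: [0.2, -0.0, -1.2]
gripper_width: 0.555
tool_pos: [0.6117, -0.1099, 0.0373]
contact_force: [-0.4, 1.0, 0.5]
tool_pos: [0.6117, -0.1099, 0.0373]
contact_force: [-3.8, 1.0, 5.9]
```

```bash
python3 -m inch '0 0 0 0 0 0 0.4;0 0 0 0 0 0 0.25;0 0 0 0 0 0 0.25;0 0 0 0 0 0 0.25;0 0 -0.02 0 0 0 0.25;0 0 -0.03 0 0 0 0.25;0 0 -0.04 0 0 0 0.25;0 0 -0.035 0 0 0 0.25;0 0 0 0 0 0 0.25;0 0 0 0 0 0 0.25'
python3 look.py 24; python3 -c "
from h import *
plan([.4476,.2164,.05],42.3)"
```

```text
time: 40.47
tool_pos: [0.6137, -0.1107, 0.1646]
tool_rot: [-0.0, 0.997, -0.075, 0.003]
contact_force: [0.4, -0.6, -1.4]
gripper_width: 0.752
[221.5 224.5] 2848.0 [0.442  0.3758] [49.9 49.1] 1.4
[404.5 224.6] 3099.0 [ 0.4457 -0.2226] [50.  52.4] 52.2
[270.1 223.2] 3742.0 [0.4476 0.2164] [51.2 51.5] 42.3
t 40.57 tool [ 0.6111 -0.1099  0.1599] yaw -8.6 w 0.748 F [ 0.6 -0.2  0.5]
 turn z -0.888 (q6->-16 deg)  tilt fix tool-axes [-0.0021  0.0029 -0.    ]
 shift pre-turn [-0.2101 -0.298   0.1112]  post-turn [0.0987, -0.3514, 0.1099]
```

View pics/s24.png

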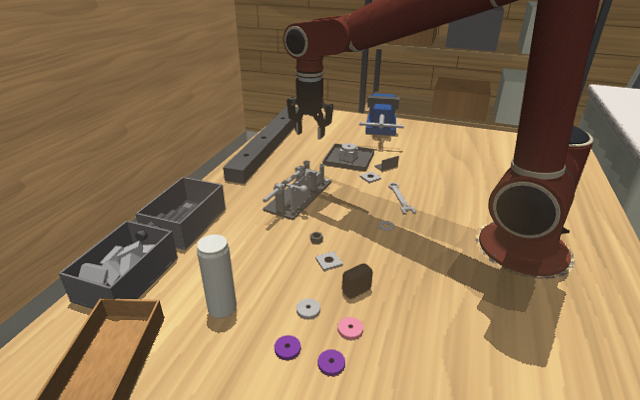

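The far plate was knocked from about (388,223) to (404,225) in the top view; the rest are unchanged. Next is the plate at (270,223).

```bash
python3 -m inch '0 0 0 0 0 -0.111 0.28;0 0 0 0 0 -0.111 0.28;0 0 0 0 0 -0.111 0.28;0 0 0 0 0 -0.111 0.28;0 0 0 0 0 -0.111 0.28;0 0 0 0 0 -0.111 0.28;0 0 0 0 0 -0.111 0.28;0 0 0 0 0 -0.111 0.28;0.011 -0.039 0 0 0 0 0.28;0.011 -0.039 0 0 0 0 0.28'
python3 -m inch '0.011 -0.039 0 0 0 0 0.28;0.011 -0.039 0 0 0 0 0.28;0.011 -0.039 0 0 0 0 0.28;0.011 -0.039 0 0 0 0 0.28;0.011 -0.039 0 0 0 0 0.28;0.011 -0.039 0.02 0 0 0 0.28;0.011 -0.039 0.03 0 0 0 0.28;0 0 0.03 0 0 0 0.28;0 0 0.02 0 0 0 0.28;0 0 0 0 0 0 0.28'>/dev/null
python3 -m inch '0 0 0 0 0 0 0.28;0 0 0 0 0 0 0.28;0 0 0 0 0 0 0.28;0 0 0 0 0 0 0.28'>/dev/null
python3 - <<'E'
from h import *
plan([.4476,.2164,.001],42.3)
crop("side",260,190,130,85,6,"s25.png")
E
```

```text
time: 41.4
tool_pos: [0.574, -0.0378, 0.158]
tool_rot: [-0.003, 0.933, 0.359, -0.002]
contact_force: [-0.0, 0.7, -0.2]
gripper_width: 0.717
t 42.57 tool [0.4546 0.2072 0.0702] yaw 42.2 w 0.719 F [-0.1 -0.3  0.6]
 turn z -0.001 (q6->-16 deg)  tilt fix tool-axes [-0.0012 -0.0032 -0.    ]
 shift pre-turn [ 0.0008 -0.0114  0.0692]  post-turn [0.001, -0.0115, 0.0692]
```

View pics/s25.png

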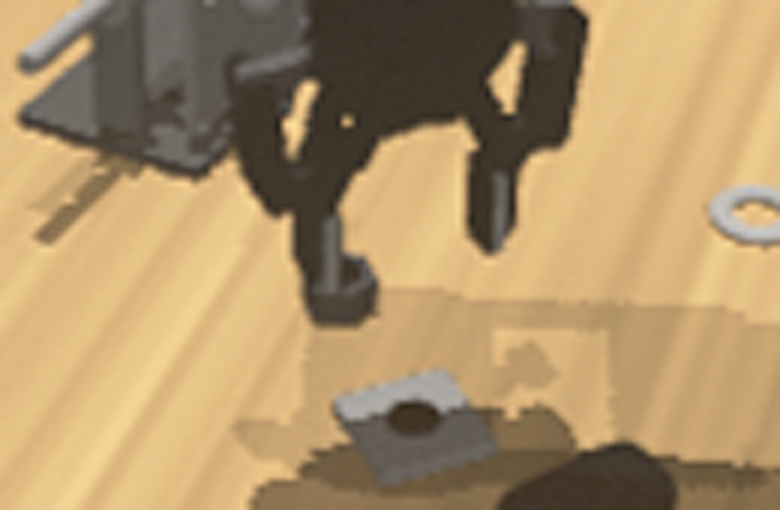

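```bash
python3 -m inch '0.001 -0.0115 0.02 0 0 0 0.28;0 0 0.02 0 0 0 0.28;0 0 0.015 0 0 0 0.28;0 0 0.005 0 0 0 0.28;0 0 0 0 0 0 0.28;0 0 0 0 0 0 0.28;0 0 0 0 0 0 0.28;0 0 0 0 0 0 0.28;0 0 0 0 0 0 0.28'
python3 - <<'E'
from h import *
plan([.4476,.2164,.001],42.3)
E
```

```text
time: 43.37
tool_pos: [0.447, 0.2168, 0.0097]
tool_rot: [-0.001, 0.933, 0.361, 0.001]
contact_force: [0.0, -0.2, 0.7]
gripper_width: 0.724
t 43.37 tool [0.447  0.2168 0.0097] yaw 42.3 w 0.724 F [ 0.  -0.2  0.7]
 turn z -0.000 (q6->-16 deg)  tilt fix tool-axes [-0.0016 -0.0023 -0.    ]
 shift pre-turn [0.0002 0.0007 0.0087]  post-turn [0.0002, 0.0007, 0.0087]
```

```bash
python3 -m inch '0 0.0007 0.004 0 0 0 0.3;0 0 0.004 0 0 0 0.3;0 0 0 0 0 0 0.3;0 0 0 0 0 0 0.3;0 0 0 0 0 0 0.3'; python3 -m inch '0 0 0 0 0 0 0.35;0 0 0 0 0 0 0.4;0 0 0 0 0 0 0.45;0 0 0 0 0 0 0.6;0 0 0 0 0 0 1;0 0 0 0 0 0 1;0 0 0 0 0 0 1';  python3 -m inch '0 0 -0.01 0 0 0 1;0 0 -0.02 0 0 0 1;0 0 -0.03 0 0 0 1;0 0 -0.03 0 0 0 1;0 0 -0.03 0 0 0 1;0 0 -0.04 0 0 0 1;0 0 0 0 0 0 1;0 0 0 0 0 0 1;0 0 0 0 0 0 1'
python3 - <<'E'
from h import *
plan(J(0,0,.16),-8.62)
crop("side",250,130,130,85,6,"s26.png")
E
```

```text
time: 43.78
tool_pos: [0.4464, 0.216, 0.0003]
tool_rot: [-0.001, 0.933, 0.361, -0.0]
contact_force: [-0.2, 0.3, 0.3]
gripper_width: 0.697
time: 44.37
tool_pos: [0.4468, 0.2162, 0.0012]
tool_rot: [-0.001, 0.933, 0.361, -0.0]
contact_force: [-1.9, -0.2, 4.8]
gripper_width: 0.559
time: 45.12
tool_pos: [0.4463, 0.2156, 0.1602]
tool_rot: [-0.001, 0.933, 0.361, -0.0]
contact_force: [-1.1, -0.1, -2.3]
gripper_width: 0.554
t 45.12 tool [0.4463 0.2156 0.1602] yaw 42.3 w 0.554 F [-1.1 -0.1 -2.3]
 turn z 0.888 (q6->-2 deg)  tilt fix tool-axes [-0.0026 -0.0001 -0.    ]
 shift pre-turn [-0.0959  0.353  -0.0008]  post-turn [0.2135, 0.297, 0.0002]
```

View pics/s26.png

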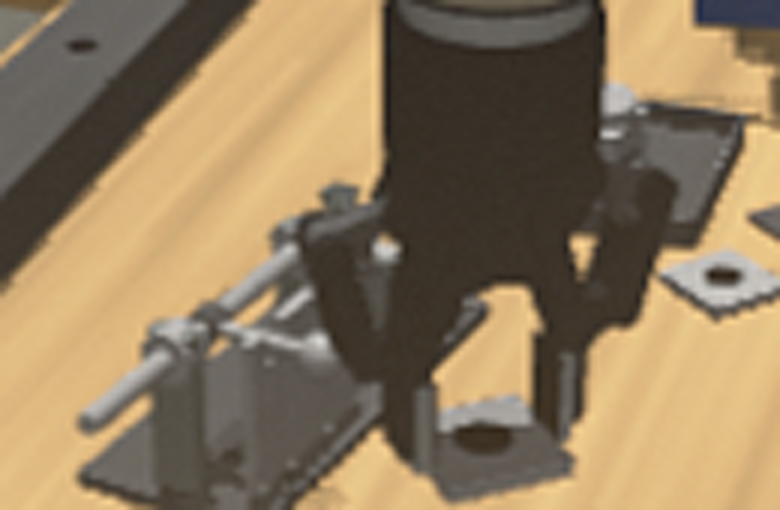

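```bash
python3 -m inch '0 0 0 0 0 0.111 1;0 0 0 0 0 0.111 1;0 0 0 0 0 0.111 1;0 0 0 0 0 0.111 1;0 0 0 0 0 0.111 1;0 0 0 0 0 0.111 1;0 0 0 0 0 0.111 1;0 0 0 0 0 0.111 1;0.0213 0.0297 0 0 0 0 1;0.0213 0.0297 0 0 0 0 1'
python3 -m inch '0.0213 0.0297 0 0 0 0 1;0.0213 0.0297 0 0 0 0 1;0.0213 0.0297 0 0 0 0 1;0.0213 0.0297 0 0 0 0 1;0.0213 0.0297 0 0 0 0 1;0.0213 0.0297 0 0 0 0 1;0.0213 0.0297 0 0 0 0 1;0.0213 0.0297 0 0 0 0 1;0 0 0.02 0 0 0 1;0 0 0.03 0 0 0 1'
python3 -m inch '0 0 0 0 0 0 1;0 0 0 0 0 0 1;0 0 0 0 0 0 1;0 0 0 0 0 0 1;0 0 0 0 0 0 1'>/dev/null
python3 - <<'E'
from h import *
plan(J(0,0,.0452),-8.62)
crop("side",240,120,130,85,6,"s27.png")
E
```

```text
time: 46.0
tool_pos: [0.4783, 0.1508, 0.1577]
tool_rot: [-0.001, 0.997, -0.073, -0.003]
contact_force: [0.5, -0.0, -0.9]
gripper_width: 0.556
time: 46.83
tool_pos: [0.615, -0.1124, 0.1104]
tool_rot: [-0.001, 0.997, -0.076, 0.001]
contact_force: [1.3, 0.5, -1.3]
gripper_width: 0.556
t 47.25 tool [ 0.6139 -0.1095  0.1116] yaw -8.6 w 0.555 F [ 0.5  0.7 -1.7]
 turn z 0.001 (q6->-2 deg)  tilt fix tool-axes [-0.0014 -0.0014  0.    ]
 shift pre-turn [-0.001   0.0007  0.0664]  post-turn [-0.001, 0.0006, 0.0664]
```

View pics/s27.png

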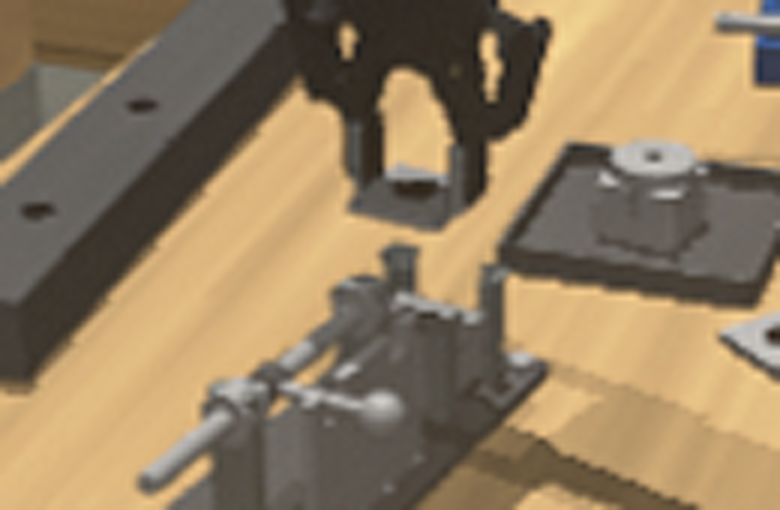

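```bash
python3 -m inch '-0.001 0.0006 0.016 0 0 0 1;0 0 0.01 0 0 0 1;0 0 0.01 0 0 0 1;0 0 0.01 0 0 0 1;0 0 0.01 0 0 0 1;0 0 0 0 0 0 1;0 0 0 0 0 0 1;0 0 0 0 0 0 1;0 0 0 0 0 0 1'
python3 -m inch '0 0 0.003 0 0 0 1;0 0 0.003 0 0 0 1;0 0 0 0 0 0 1;0 0 0 0 0 0 1;0 0 0 0 0 0 1'; for i in 1 2 ; do python3 -m inch '0 0 0.001 0 0 0 1;0 0 0 0 0 0 1;0 0 0 0 0 0 1'|sed -n '2p;4p'; done
```

```text
time: 48.05
tool_pos: [0.6122, -0.1101, 0.0543]
tool_rot: [-0.001, 0.997, -0.075, -0.0]
contact_force: [0.2, 0.0, -1.6]
gripper_width: 0.554
time: 48.47
tool_pos: [0.6117, -0.1099, 0.0475]
tool_rot: [-0.001, 0.997, -0.075, -0.001]
contact_force: [0.6, 0.0, -0.8]
gripper_width: 0.558
tool_pos: [0.6117, -0.11, 0.0466]
contact_force: [-0.3, -0.4, -1.1]
tool_pos: [0.6117, -0.1099, 0.0455]
contact_force: [-0.5, 0.3, -1.6]
```

```bash
python3 -m inch '0 0 0.001 0 0 0 1;0 0 0 0 0 0 1;0 0 0 0 0 0 1'|sed -n '2p;4p'; python3 -m inch '0 0 0 0 0 0 0.4;0 0 0 0 0 0 0.25;0 0 0 0 0 0 0.25;0 0 0 0 0 0 0.25;0 0 -0.02 0 0 0 0.25;0 0 -0.03 0 0 0 0.25;0 0 -0.04 0 0 0 0.25;0 0 -0.03 0 0 0 0.25;0 0 0 0 0 0 0.25;0 0 0 0 0 0 0.25'
python3 look.py 28; python3 -c "
from h import *
plan([.4457,-.2226,.05],-37.8)"
```

```text
tool_pos: [0.6119, -0.11, 0.0453]
contact_force: [-3.3, 1.2, 5.0]
time: 50.05
tool_pos: [0.6137, -0.1108, 0.1679]
tool_rot: [-0.0, 0.997, -0.075, 0.002]
contact_force: [-0.3, -0.6, -1.6]
gripper_width: 0.748
[221.5 224.5] 2850.0 [0.442  0.3758] [49.9 49.1] 1.4
[404.5 224.8] 3058.0 [ 0.4455 -0.2224] [50.  51.7] 52.3
t 50.15 tool [ 0.6114 -0.1101  0.1636] yaw -8.6 w 0.745 F [ 0.   0.1 -0.3]
 turn z 0.510 (q6->11 deg)  tilt fix tool-axes [-0.0021  0.0031  0.    ]
 shift pre-turn [-0.1466  0.1363  0.1137]  post-turn [-0.0619, 0.1905, 0.1136]
```

View pics/t28.png

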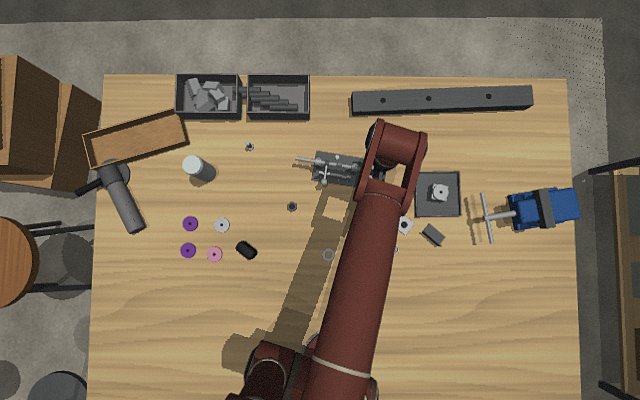

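Run:
```python
from h import *
t=cv2.imread("pics/t28.png");s=cv2.imread("pics/s28.png")
a=cv2.resize(t[200:260,380:460],None,fx=5,fy=5,interpolation=cv2.INTER_CUBIC);b=cv2.resize(s[140:200,340:420],None,fx=5,fy=5,interpolation=cv2.INTER_CUBIC)
cv2.imwrite("pics/c28.png",np.hstack([a,b]))
```

```text
(no output)
```

View pics/c28.png

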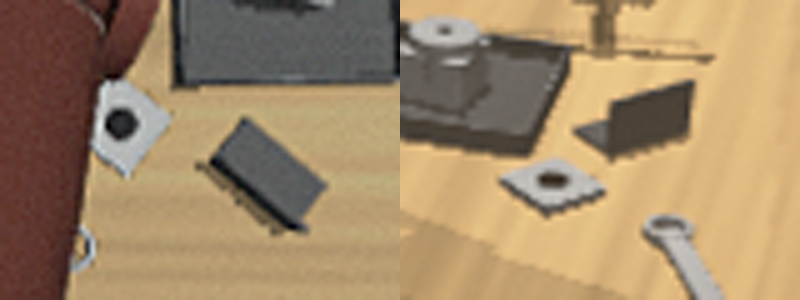

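Run:
```python
from h import *
f=lambda x,y:(380+(x+.5)/5-.5,200+(y+.5)/5-.5)
g=lambda x,y:(340+(x-400+.5)/5-.5,140+(y+.5)/5-.5)
T=[onz("top",*f(*p),.008)[:2] for p in [(121,123),(172,118),(128,177),(110,80)]]
S=[onz("side",*g(*p),.008)[:2] for p in [(551,179),(500,182),(551,157),(606,183),(547,208)]]
T=np.array(T);S=np.array(S);print(T.round(4));print(S.round(4),S[1:].mean(0))
e=T[1]-T[2];print("edge ang",np.degrees(np.arctan2(e[1],e[0])),np.linalg.norm(e)); e=T[1]-T[3];print(np.degrees(np.arctan2(e[1],e[0])),np.linalg.norm(e))
for a,b in((1,2),(4,3),(1,4),(2,3)):
    e=S[a]-S[b];print("side",np.degrees(np.arctan2(e[1],e[0])),np.linalg.norm(e))
plan([.446,-.2195,.06],52)
```

```text
[[ 0.4463 -0.2228]
 [ 0.4497 -0.2565]
 [ 0.4109 -0.227 ]
 [ 0.4745 -0.2159]]
[[ 0.4465 -0.2257]
 [ 0.4766 -0.2105]
 [ 0.4532 -0.2554]
 [ 0.4118 -0.2324]
 [ 0.4404 -0.1873]] [ 0.44551462 -0.22142427]
edge ang -37.30290478002109 0.04874653315807049
-121.38594726327953 0.0475852685661093
side 62.4170197215476 0.05056995455032128
side 57.6321305002984 0.05339686346232884
side -32.612693180185325 0.04305463111478437
side -28.95497832663177 0.047356521192572935
t 50.15 tool [ 0.6114 -0.1101  0.1636] yaw -8.6 w 0.745 F [ 0.   0.1 -0.3]
 turn z -1.058 (q6->-78 deg)  tilt fix tool-axes [-0.0021  0.0031  0.    ]
 shift pre-turn [-0.1468  0.1331  0.1037]  post-turn [-0.188, -0.0629, 0.1036]
```

```bash
python3 -m inch '0 0.01 0 0 0 -0.119 0.28;0 0.01 0 0 0 -0.119 0.28;0 0.01 0 0 0 -0.119 0.28;0 0 0 0 0 -0.119 0.28;0 0 0 0 0 -0.119 0.28;0 0 0 0 0 -0.119 0.28;0 0 0 0 0 -0.119 0.28;0 0 0 0 0 -0.119 0.28;0 0 0 0 0 -0.119 0.28;0 0 0 0 0 0 0.28'
python3 -m inch '0 0 0 0 0 0 0.28;0 0 0 0 0 0 0.28;0 0 0 0 0 0 0.28'>/dev/null
python3 -c "
from h import *
plan([.446,-.2226,.06],52.6)"
```

```text
time: 50.98
tool_pos: [0.6096, -0.1396, 0.1617]
tool_rot: [-0.003, 0.895, 0.445, -0.002]
contact_force: [-0.1, 0.3, -0.0]
gripper_width: 0.716
t 51.23 tool [ 0.6106 -0.1399  0.1637] yaw 52.7 w 0.722 F [ 0.2  0.5 -0.2]
 turn z 0.001 (q6->-79 deg)  tilt fix tool-axes [-0.0036 -0.0005 -0.    ]
 shift pre-turn [-0.1656 -0.0804  0.1039]  post-turn [-0.1657, -0.0806, 0.1037]
```

```bash
python3 -m inch '-0.0331 -0.0161 0 0 0 0 0.29;-0.0331 -0.0161 0 0 0 0 0.29;-0.0331 -0.0161 0 0 0 0 0.29;-0.0331 -0.0161 0.01 0 0 0 0.29;-0.0331 -0.0161 0.03 0 0 0 0.29;0 0 0.03 0 0 0 0.29;0 0 0.03 0 0 0 0.29;0 0 0 0 0 0 0.29;0 0 0 0 0 0 0.29;0 0 0 0 0 0 0.29'>/dev/null
python3 -m inch '0 0 0 0 0 0 0.29;0 0 0 0 0 0 0.29'>/dev/null
python3 - <<'E'
from h import *
plan([.446,-.2226,.001],52.6)
crop("side",310,110,130,85,6,"s29.png")
crop("top",360,180,100,70,8,"t29.png")
E
```

```text
t 52.23 tool [ 0.4524 -0.2217  0.0707] yaw 52.8 w 0.710 F [ 0.7 -0.2  0.4]
 turn z 0.003 (q6->-79 deg)  tilt fix tool-axes [ 0.0017 -0.001   0.    ]
 shift pre-turn [-0.0047 -0.0046  0.0697]  post-turn [-0.0046, -0.0045, 0.0697]
```

View pics/s29.png

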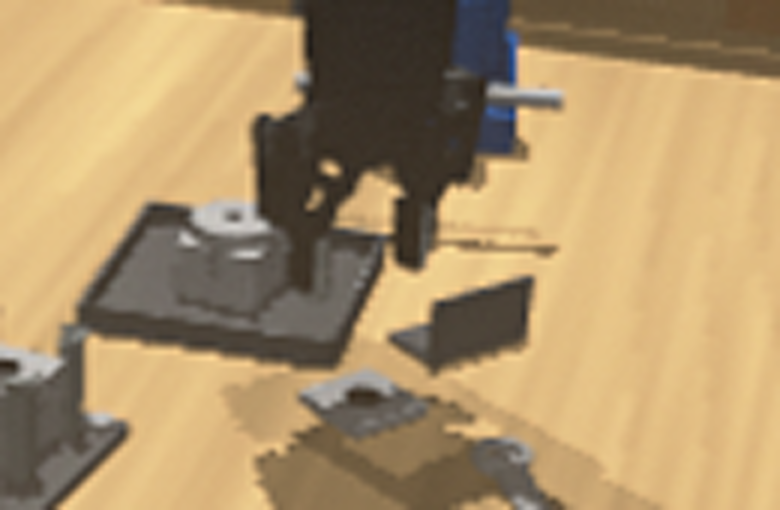

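Run:
```python
from h import *
f=lambda x,y:(380+(x+.5)/5-.5,200+(y+.5)/5-.5)
d=np.array([np.cos(np.radians(52.6)),np.sin(np.radians(52.6))])
for p in [(197,163),(205,152),(245,118),(212,162)]:
  for z in(0,.04):
    w=onz("top",*f(*p),z)[:2]-[.446,-.2226]; print(p,z,(w@d).round(4),(w@[d[1],-d[0]]).round(4))
```

```text
(197, 163) 0 -0.057 0.0112
(197, 163) 0.04 -0.0488 0.0048
(205, 152) 0 -0.0569 0.0203
(205, 152) 0.04 -0.0487 0.0136
(245, 118) 0 -0.0646 0.0546
(245, 118) 0.04 -0.0562 0.0468
(212, 162) 0 -0.0645 0.0178
(212, 162) 0.04 -0.0561 0.0112
```

```bash
python3 -m inch '-0.0046 -0.0045 0.02 0 0 0 0.31;0 0 0.02 0 0 0 0.31;0 0 0.015 0 0 0 0.31;0 0 0.005 0 0 0 0.31;0 0 0 0 0 0 0.31;0 0 0 0 0 0 0.31;0 0 0 0 0 0 0.31;0 0 0 0 0 0 0.31;0 0 0 0 0 0 0.31'
python3 - <<'E'
from h import *
plan([.446,-.2226,.001],52.6)
crop("side",310,110,130,85,6,"s30.png")
E
```

```text
time: 53.08
tool_pos: [0.445, -0.2222, 0.0094]
tool_rot: [-0.0, 0.896, 0.444, 0.0]
contact_force: [-0.5, 0.2, -0.2]
gripper_width: 0.689
t 53.08 tool [ 0.445  -0.2222  0.0094] yaw 52.8 w 0.689 F [-0.5  0.2 -0.2]
 turn z 0.003 (q6->-79 deg)  tilt fix tool-axes [-0.0003 -0.0009  0.    ]
 shift pre-turn [0.0003 0.001  0.0084]  post-turn [0.0003, 0.001, 0.0084]
```

View pics/s30.png

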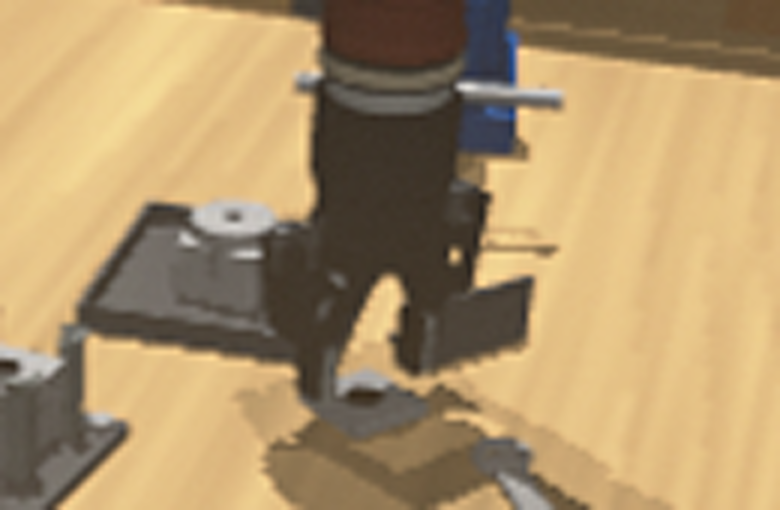

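Both fingers straddle the plate and are clear of the offcut and the tray. Lowering and gripping.

```bash
python3 -m inch '0 0.0008 0.004 0 0 0 0.32;0 0 0.004 0 0 0 0.32;0 0 0 0 0 0 0.32;0 0 0 0 0 0 0.32;0 0 0 0 0 0 0.32'; python3 -m inch '0 0 0 0 0 0 0.35;0 0 0 0 0 0 0.4;0 0 0 0 0 0 0.45;0 0 0 0 0 0 0.6;0 0 0 0 0 0 1;0 0 0 0 0 0 1;0 0 0 0 0 0 1';  python3 -m inch '0 0 -0.01 0 0 0 1;0 0 -0.02 0 0 0 1;0 0 -0.03 0 0 0 1;0 0 -0.03 0 0 0 1;0 0 -0.03 0 0 0 1;0 0 -0.04 0 0 0 1;0 0 0 0 0 0 1;0 0 0 0 0 0 1;0 0 0 0 0 0 1'
python3 - <<'E'
from h import *
plan(J(0,0,.16),-8.62)
crop("side",310,80,130,85,6,"s31.png")
E
```

```text
time: 53.55
tool_pos: [0.4446, -0.2221, -0.0]
tool_rot: [-0.001, 0.896, 0.444, -0.0]
contact_force: [-0.4, -0.0, -0.0]
gripper_width: 0.678
time: 54.13
tool_pos: [0.445, -0.2225, 0.001]
tool_rot: [-0.001, 0.896, 0.444, -0.0]
contact_force: [-1.4, 0.5, 5.7]
gripper_width: 0.557
time: 54.88
tool_pos: [0.4447, -0.2223, 0.16]
tool_rot: [-0.001, 0.896, 0.444, -0.0]
contact_force: [0.2, -0.5, -2.1]
gripper_width: 0.558
t 54.88 tool [ 0.4447 -0.2223  0.16  ] yaw 52.8 w 0.558 F [ 0.2 -0.5 -2.1]
 turn z 1.071 (q6->-2 deg)  tilt fix tool-axes [-0.0027 -0.001  -0.    ]
 shift pre-turn [ 0.1911  0.066  -0.    ]  post-turn [0.1495, -0.1362, -0.0]
```

View pics/s31.png

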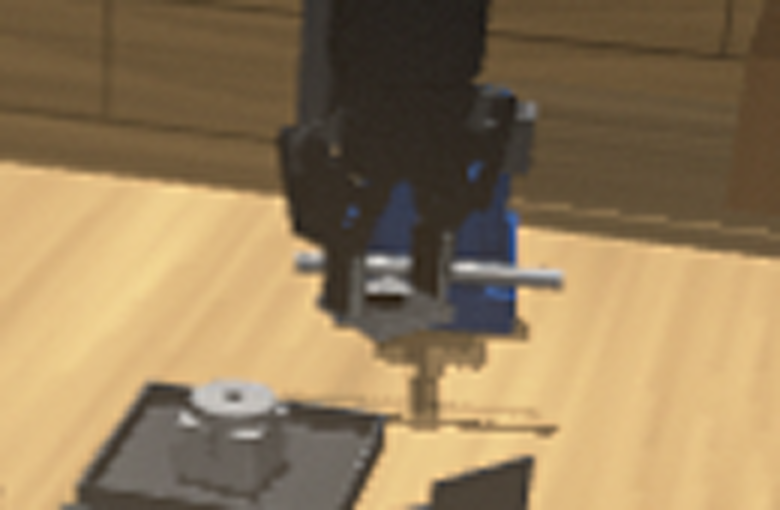

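```bash
python3 -m inch '0 0 0 0 0 0.119 1;0 0 0 0 0 0.119 1;0 0 0 0 0 0.119 1;0 0 0 0 0 0.119 1;0 0 0 0 0 0.119 1;0 0 0 0 0 0.119 1;0 0 0 0 0 0.119 1;0 0 0 0 0 0.119 1;0 0 0 0 0 0.119 1;0 0 0 0 0 0 1'
python3 -m inch '0.0249 -0.0227 0 0 0 0 1;0.0249 -0.0227 0 0 0 0 1;0.0249 -0.0227 0 0 0 0 1;0.0249 -0.0227 0 0 0 0 1;0.0249 -0.0227 0 0 0 0 1;0.0249 -0.0227 0 0 0 0 1;0 0 0.02 0 0 0 1;0 0 0.02 0 0 0 1;0 0 0 0 0 0 1;0 0 0 0 0 0 1'
python3 -m inch '0 0 0 0 0 0 1;0 0 0 0 0 0 1;0 0 0 0 0 0 1'>/dev/null
python3 - <<'E'
from h import *
plan(J(0,0,.053),-8.62)
crop("side",240,110,130,85,6,"s32.png")
E
```

```text
time: 55.77
tool_pos: [0.4438, -0.2216, 0.1577]
tool_rot: [-0.002, 0.997, -0.076, -0.003]
contact_force: [-0.4, -0.6, -1.5]
gripper_width: 0.551
time: 56.6
tool_pos: [0.611, -0.1094, 0.117]
tool_rot: [-0.002, 0.997, -0.074, -0.004]
contact_force: [0.3, -0.7, -1.1]
gripper_width: 0.559
t 56.85 tool [ 0.6137 -0.1106  0.1219] yaw -8.6 w 0.557 F [ 0.2  0.  -0.3]
 turn z 0.000 (q6->-2 deg)  tilt fix tool-axes [-0.0015 -0.0008  0.    ]
 shift pre-turn [-0.001  -0.0004  0.0689]  post-turn [-0.0009, -0.0005, 0.0689]
```

View pics/s32.png

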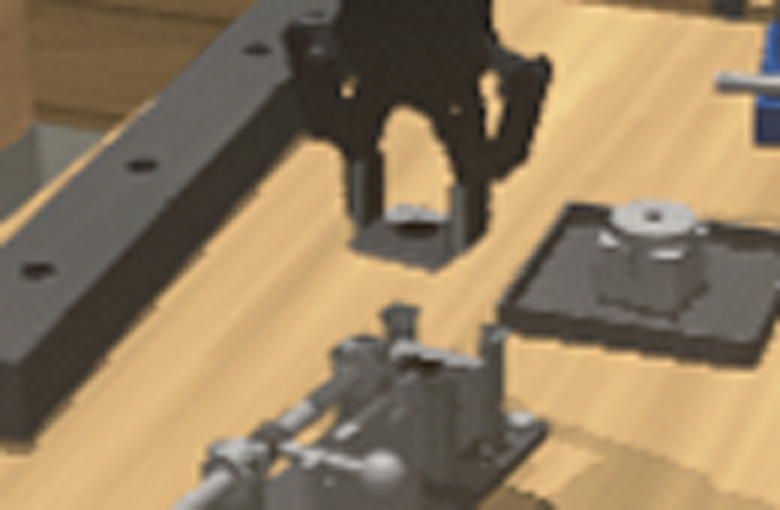

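```bash
python3 -m inch '-0.001 -0.0005 0.018 0 0 0 1;0 0 0.01 0 0 0 1;0 0 0.01 0 0 0 1;0 0 0.01 0 0 0 1;0 0 0.01 0 0 0 1;0 0 0 0 0 0 1;0 0 0 0 0 0 1;0 0 0 0 0 0 1;0 0 0 0 0 0 1'
python3 -m inch '0 0 0.003 0 0 0 1;0 0 0.003 0 0 0 1;0 0 0 0 0 0 1;0 0 0 0 0 0 1;0 0 0 0 0 0 1'; for i in 1 2 3; do python3 -m inch '0 0 0.001 0 0 0 1;0 0 0 0 0 0 1;0 0 0 0 0 0 1'|sed -n '2p;4p'; done
```

```text
time: 57.65
tool_pos: [0.6127, -0.1095, 0.0631]
tool_rot: [-0.001, 0.997, -0.075, -0.0]
contact_force: [-0.3, -0.2, -1.1]
gripper_width: 0.555
time: 58.07
tool_pos: [0.612, -0.1093, 0.0562]
tool_rot: [-0.001, 0.997, -0.075, -0.001]
contact_force: [-1.0, -0.3, -0.0]
gripper_width: 0.553
tool_pos: [0.612, -0.1093, 0.0552]
contact_force: [-0.2, -0.8, -2.0]
tool_pos: [0.612, -0.1093, 0.0542]
contact_force: [-0.1, -0.5, -0.5]
tool_pos: [0.612, -0.1093, 0.0532]
contact_force: [0.2, -0.4, -1.4]
```

```bash
python3 -m inch '0 0 0.001 0 0 0 1;0 0 0 0 0 0 1;0 0 0 0 0 0 1'|sed -n '2p;4p'; python3 -m inch '0 0 0 0 0 0 0.4;0 0 0 0 0 0 0.25;0 0 0 0 0 0 0.25;0 0 0 0 0 0 0.25;0 0 -0.02 0 0 0 0.25;0 0 -0.03 0 0 0 0.25;0 0 -0.04 0 0 0 0.25;0 0 -0.02 0 0 0 0.25;0 0 0 0 0 0 0.25;0 0 0 0 0 0 0.25'
python3 look.py 33; python3 -c "
from h import *
plan([.442,.3758,.06],-10)"
```

```text
tool_pos: [0.6121, -0.1093, 0.0531]
contact_force: [-2.6, 0.0, 4.7]
time: 59.9
tool_pos: [0.6134, -0.1099, 0.1643]
tool_rot: [-0.001, 0.997, -0.075, 0.001]
contact_force: [-0.6, -0.2, -1.0]
gripper_width: 0.75
[221.5 224.6] 2853.5 [0.4421 0.3756] [50.1 49.6] 5.0
t 60.00 tool [ 0.6113 -0.1093  0.1606] yaw -8.6 w 0.744 F [ 0.1 -0.3 -0.5]
 turn z 0.025 (q6->50 deg)  tilt fix tool-axes [-0.0022  0.0041 -0.    ]
 shift pre-turn [-0.2395 -0.4541  0.1026]  post-turn [-0.251, -0.4483, 0.1006]
```

View pics/s33.png

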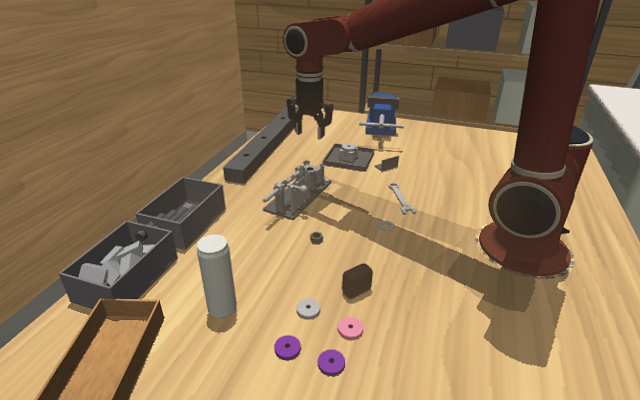

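```bash
python3 -m inch '0 0 0 0 0 -0.12 0.25;0 0 0 0 0 -0.12 0.25;0 0 0 0 0 -0.12 0.25;0 0 0 0 0 -0.12 0.25;0 0 0 0 0 -0.12 0.25;0 0 0 0 0 -0.12 0.25;0 0 0 0 0 -0.12 0.25;0 0 0 0 0 -0.12 0.25;0 0 0 0 0 -0.12 0.25;0 0 0 0 0 -0.12 0.25'
python3 -m inch '0 0 0 0 0 -0.12 0.25;0 0 0 0 0 -0.12 0.25;0 0 0 0 0 -0.12 0.25;0 0 0 0 0 0 0.25;0 0 0 0 0 0 0.25;0 0 0 0 0 0 0.25'
python3 - <<'E'
from h import *
plan([.4421,.3756,.06],81.4)
crop("top",300,140,100,70,8,"t34.png")
E
```

```text
time: 60.83
tool_pos: [0.6108, -0.1091, 0.1592]
tool_rot: [-0.003, 0.864, 0.504, -0.002]
contact_force: [-0.7, -0.2, -0.0]
gripper_width: 0.75
time: 61.33
tool_pos: [0.6115, -0.1093, 0.1608]
tool_rot: [-0.002, 0.762, 0.647, -0.0]
contact_force: [-0.5, 0.3, -0.4]
gripper_width: 0.752
t 61.33 tool [ 0.6115 -0.1093  0.1608] yaw 80.6 w 0.752 F [-0.5  0.3 -0.4]
 turn z -0.013 (q6->-41 deg)  tilt fix tool-axes [-0.004  -0.0022  0.    ]
 shift pre-turn [ 0.4507 -0.2456  0.1027]  post-turn [0.4541, -0.24, 0.1008]
```

```bash
python3 -m inch '0.035 -0.0185 0 0 0 -0.013 0.25;0.035 -0.0185 0 0 0 0 0.25;0.035 -0.0185 0 0 0 0 0.25;0.035 -0.0185 0 0 0 0 0.25;0.035 -0.0185 0 0 0 0 0.25;0.035 -0.0185 0 0 0 0 0.25;0.035 -0.0185 0 0 0 0 0.25;0.035 -0.0185 0 0 0 0 0.25;0.035 -0.0185 0 0 0 0 0.25;0.035 -0.0185 0 0 0 0 0.25'
python3 -m inch '0.035 -0.0185 0 0 0 0 0.25;0.035 -0.0185 0.01 0 0 0 0.25;0.034 -0.018 0.03 0 0 0 0.25;0 0 0.03 0 0 0 0.25;0 0 0.02 0 0 0 0.25;0 0 0 0 0 0 0.25;0 0 0 0 0 0 0.25;0 0 0 0 0 0 0.25;0 0 0 0 0 0 0.25;0 0 0 0 0 0 0.25'
python3 - <<'E'
from h import *
plan([.4421,.3756,.002],81.4)
crop("side",240,240,130,85,6,"s35.png")
crop("top",300,140,100,70,8,"t35.png")
E
```

```text
time: 62.22
tool_pos: [0.4802, 0.2657, 0.1633]
tool_rot: [-0.001, 0.758, 0.652, 0.0]
contact_force: [0.6, -0.2, 0.6]
gripper_width: 0.751
time: 63.05
tool_pos: [0.4454, 0.3703, 0.0802]
tool_rot: [-0.001, 0.758, 0.653, 0.002]
contact_force: [0.3, -1.2, 0.4]
gripper_width: 0.748
t 63.05 tool [0.4454 0.3703 0.0802] yaw 81.5 w 0.748 F [ 0.3 -1.2  0.4]
 turn z 0.001 (q6->-41 deg)  tilt fix tool-axes [ 0.0011 -0.0044 -0.    ]
 shift pre-turn [ 0.0044 -0.0042  0.0782]  post-turn [0.0047, -0.0041, 0.0782]
```

View pics/s35.png

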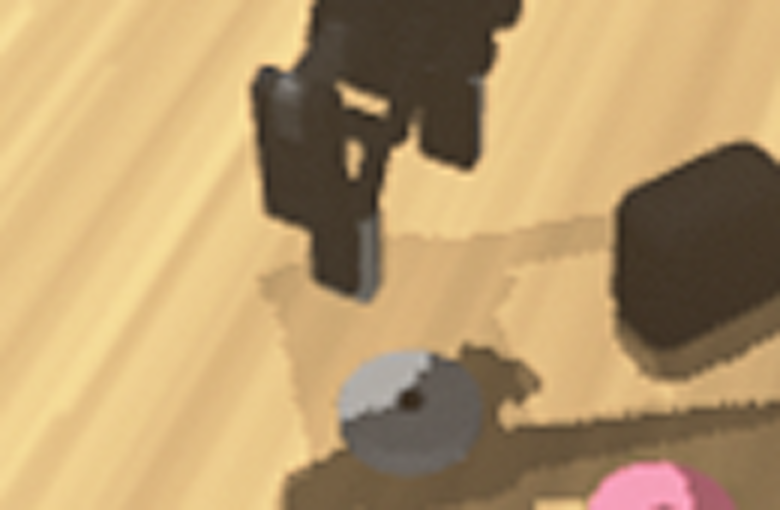

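View pics/t35.png

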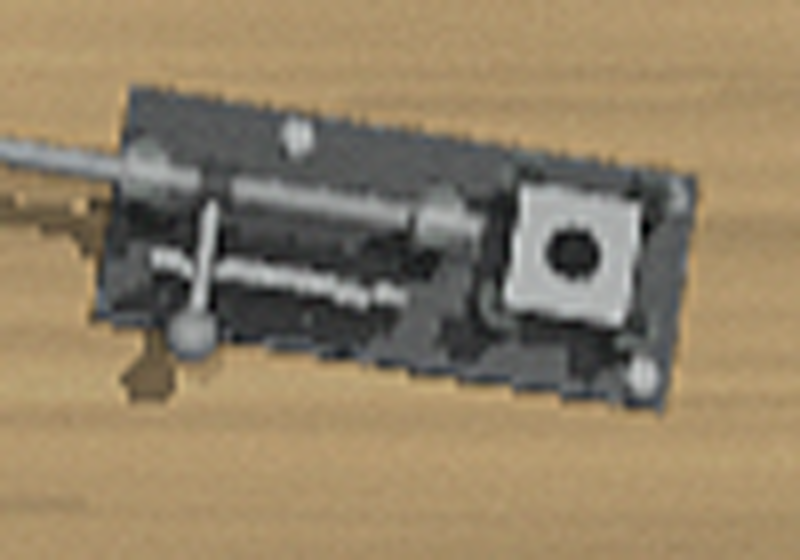

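```bash
python3 - <<'E'
from h import *
c=cv2.imread("pics/t35.png");hsv=cv2.cvtColor(c,cv2.COLOR_BGR2HSV)
m=((hsv[...,1]<60)&(hsv[...,2]>135)).astype(np.uint8);m[:,:500]=0;m[:170]=0;m[340:]=0
k=max(cv2.findContours(m,0,1)[0],key=cv2.contourArea)[:,0]
W=np.array([onz("top",300+(x+.5)/8-.5,140+(y+.5)/8-.5,.060)[:2] for x,y in k]).astype(np.float32)*1000
print(cv2.minAreaRect(W),"pocket",O)
E
python3 -m inch '0.0047 -0.0041 0.02 0 0 0 0.28;0 0 0.02 0 0 0 0.28;0 0 0.02 0 0 0 0.28;0 0 0.01 0 0 0 0.28;0 0 0.004 0 0 0 0.28;0 0 0 0 0 0 0.28;0 0 0 0 0 0 0.28;0 0 0 0 0 0 0.28;0 0 0 0 0 0 0.28;0 0 0 0 0 0 0.28'
python3 - <<'E'
from h import *
plan([.4421,.3756,.002],81.4)
E
```

```text
((613.0341796875, -109.5108642578125), (50.059688568115234, 51.133628845214844), 80.56288146972656) pocket [ 0.6129 -0.11  ]
time: 63.98
tool_pos: [0.4412, 0.3758, 0.0051]
tool_rot: [-0.001, 0.757, 0.653, 0.001]
contact_force: [-0.0, -0.3, 0.1]
gripper_width: 0.72
t 63.98 tool [0.4412 0.3758 0.0051] yaw 81.5 w 0.720 F [-0.  -0.3  0.1]
 turn z 0.002 (q6->-41 deg)  tilt fix tool-axes [-0.0002 -0.0032  0.    ]
 shift pre-turn [-0.0001  0.0009  0.0031]  post-turn [-0.0001, 0.0009, 0.0031]
```

```bash
python3 -m inch '0 0.0009 0.003 0 0 0 0.32;0 0 0 0 0 0 0.35;0 0 0 0 0 0 0.38;0 0 0 0 0 0 0.42;0 0 0 0 0 0 0.5;0 0 0 0 0 0 1;0 0 0 0 0 0 1;0 0 0 0 0 0 1'
python3 -c "
from h import *
plan([.4421,.3756,.002],81.4)"
python3 -m inch '0 0 0 0 0 0 0.4;0 0 0 0 0 0 0.3;0 0 0 0 0 0 0.25;0 0 0 0 0 0 0.25;0 0 -0.02 0 0 0 0.25;0 0 -0.02 0 0 0 0.25;0 0 0 0 0 0.12 0.25;0 0 0 0 0 0.12 0.25;0 0 0 0 0 0.12 0.25;0 0 0 0 0 0.12 0.25'
python3 -m inch '0 0 0 0 0 0.12 0.25;0 0 0 0 0 0.12 0.25;0 0 0 0 0 0.12 0.25;0 0 0 0 0 0.12 0.25;0 0 0 0 0 0.12 0.25;0 0 0 0 0 0.12 0.25;0 0 0 0 0 0.12 0.25;0 0 0 0 0 0.12 0.25;0 0 0 0 0 0.12 0.25;0 0 0 0 0 0.01 0.25'
python3 -m inch '0 0 0 0 0 0 0.25;0 0 0 0 0 0 0.25;0 0 0 0 0 0 0.25;0 0 0 0 0 0 0.25'>/dev/null
python3 -c "
from h import *
plan([.4414,.3755,.002],-8.62)
crop('side',240,240,130,85,6,'s36.png')"
```

```text
time: 64.65
tool_pos: [0.4415, 0.3753, 0.0015]
tool_rot: [-0.001, 0.757, 0.653, 0.0]
contact_force: [-1.2, -2.1, 6.2]
gripper_width: 0.544
t 64.65 tool [0.4415 0.3753 0.0015] yaw 81.5 w 0.544 F [-1.2 -2.1  6.2]
 turn z 0.002 (q6->-41 deg)  tilt fix tool-axes [-0.0014 -0.0019 -0.    ]
 shift pre-turn [ 0.0004  0.0005 -0.0005]  post-turn [0.0004, 0.0005, -0.0005]
time: 65.48
tool_pos: [0.4414, 0.3751, 0.0409]
tool_rot: [-0.001, 0.892, 0.452, -0.0]
contact_force: [0.1, -0.6, -0.4]
gripper_width: 0.754
time: 66.32
tool_pos: [0.4413, 0.3751, 0.0406]
tool_rot: [-0.001, 0.997, -0.075, -0.001]
contact_force: [0.1, -0.5, 0.4]
gripper_width: 0.752
t 66.65 tool [0.4414 0.3751 0.0409] yaw -8.4 w 0.751 F [ 0.9 -0.8  0.3]
 turn z 0.005 (q6->49 deg)  tilt fix tool-axes [-0.0019  0.0017 -0.    ]
 shift pre-turn [ 0.     -0.0003  0.0389]  post-turn [-0.0, -0.0004, 0.0389]
```

View pics/s36.png

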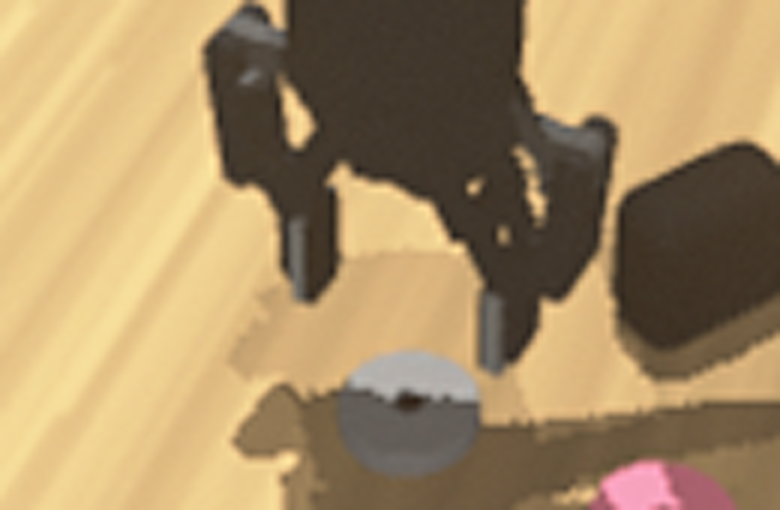

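```bash
python3 -m inch '0 0 0.02 0 0 0.004 0.28;0 0 0.012 0 0 0 0.3;0 0 0.006 0 0 0 0.3;0 0 0 0 0 0 0.3;0 0 0 0 0 0 0.3;0 0 0 0 0 0 0.3;0 0 0 0 0 0 0.3'
python3 -c "
from h import *
plan([.4415,.3753,.002],-8.62)"
python3 -m inch '0 0 0 0 0 0 0.35;0 0 0 0 0 0 0.38;0 0 0 0 0 0 0.42;0 0 0 0 0 0 0.5;0 0 0 0 0 0 1;0 0 0 0 0 0 1;0 0 0 0 0 0 1'
python3 -m inch '0 0 -0.01 0 0 0 1;0 0 -0.02 0 0 0 1;0 0 -0.03 0 0 0 1;0 0 -0.03 0 0 0 1;0 0 -0.03 0 0 0 1;0 0 -0.04 0 0 0 1;0 0 0 0 0 0 1;0 0 0 0 0 0 1;0 0 0 0 0 0 1'
python3 - <<'E'
from h import *
plan([.613,-.1095,.16],-8.62)
crop("side",240,170,130,85,6,"s37.png")
E
```

```text
time: 67.28
tool_pos: [0.442, 0.3756, 0.0038]
tool_rot: [-0.001, 0.997, -0.075, -0.0]
contact_force: [0.1, 0.5, 1.0]
gripper_width: 0.697
t 67.28 tool [0.442  0.3756 0.0038] yaw -8.6 w 0.697 F [0.1 0.5 1. ]
 turn z -0.000 (q6->49 deg)  tilt fix tool-axes [-0.0029  0.0005 -0.    ]
 shift pre-turn [-0.0004  0.0004  0.0018]  post-turn [-0.0004, 0.0004, 0.0018]
time: 67.87
tool_pos: [0.4417, 0.3755, 0.0043]
tool_rot: [-0.001, 0.997, -0.075, -0.001]
contact_force: [-3.1, -1.8, 6.9]
gripper_width: 0.54
time: 68.62
tool_pos: [0.4412, 0.3746, 0.1627]
tool_rot: [-0.001, 0.997, -0.075, -0.001]
contact_force: [0.4, -0.8, -2.7]
gripper_width: 0.538
t 68.62 tool [0.4412 0.3746 0.1627] yaw -8.6 w 0.538 F [ 0.4 -0.8 -2.7]
 turn z -0.001 (q6->-2 deg)  tilt fix tool-axes [-0.0016  0.0019 -0.    ]
 shift pre-turn [0.2427 0.4528 0.0015]  post-turn [0.2424, 0.4529, 0.0027]
```

View pics/s37.png

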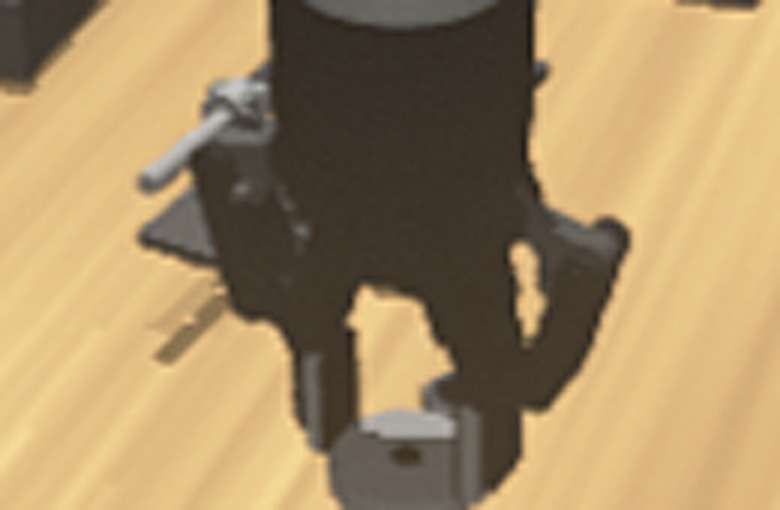

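```bash
python3 -m inch '0.0186 0.0348 0 0 0 0 1;0.0186 0.0348 0 0 0 0 1;0.0186 0.0348 0 0 0 0 1;0.0186 0.0348 0 0 0 0 1;0.0186 0.0348 0 0 0 0 1;0.0186 0.0348 0 0 0 0 1;0.0186 0.0348 0 0 0 0 1;0.0186 0.0348 0 0 0 0 1;0.0186 0.0348 0 0 0 0 1;0.0186 0.0348 0 0 0 0 1'
python3 -m inch '0.0186 0.0348 0 0 0 0 1;0.0186 0.0348 0 0 0 0 1;0.0186 0.0348 0 0 0 0 1;0 0 0.02 0 0 0 1;0 0 0.01 0 0 0 1;0 0 0 0 0 0 1;0 0 0 0 0 0 1;0 0 0 0 0 0 1;0 0 0 0 0 0 1;0 0 0 0 0 0 1'
python3 -m inch '0 0 0 0 0 0 1;0 0 0 0 0 0 1'>/dev/null
python3 - <<'E'
from h import *
plan([.613,-.1095,.0643],-8.62)
crop("side",240,110,130,85,6,"s38.png")
E
```

```text
time: 69.5
tool_pos: [0.5718, 0.0011, 0.1592]
tool_rot: [-0.001, 0.997, -0.076, -0.003]
contact_force: [1.3, 1.0, -2.2]
gripper_width: 0.541
time: 70.33
tool_pos: [0.6129, -0.1079, 0.1327]
tool_rot: [-0.001, 0.997, -0.075, 0.0]
contact_force: [-0.4, -0.5, -1.9]
gripper_width: 0.538
t 70.50 tool [ 0.6128 -0.1084  0.1324] yaw -8.6 w 0.534 F [ 0.3 -0.3 -2.8]
 turn z 0.000 (q6->-2 deg)  tilt fix tool-axes [-0.0017  0.0005  0.    ]
 shift pre-turn [0.0004 0.0012 0.0681]  post-turn [0.0003, 0.0011, 0.0681]
```

View pics/s38.png

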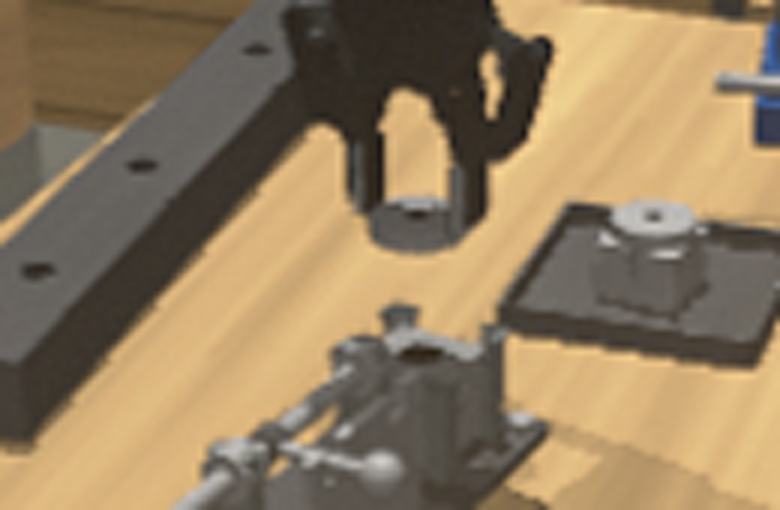

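```bash
python3 -m inch '-0.0004 0.0011 0.02 0 0 0 1;0 0 0.02 0 0 0 1;0 0 0.015 0 0 0 1;0 0 0.005 0 0 0 1;0 0 0 0 0 0 1;0 0 0 0 0 0 1;0 0 0 0 0 0 1;0 0 0 0 0 0 1;0 0 0 0 0 0 1'
python3 -c "
from h import *
plan([.6122,-.1095,.0643],-8.62)"
```

```text
time: 71.3
tool_pos: [0.6127, -0.1098, 0.0731]
tool_rot: [-0.001, 0.997, -0.075, 0.0]
contact_force: [-0.6, 0.2, -1.7]
gripper_width: 0.539
t 71.30 tool [ 0.6127 -0.1098  0.0731] yaw -8.6 w 0.539 F [-0.6  0.2 -1.7]
 turn z -0.000 (q6->-2 deg)  tilt fix tool-axes [-0.0015 -0.0006  0.    ]
 shift pre-turn [-0.0006 -0.0002  0.0088]  post-turn [-0.0006, -0.0003, 0.0088]
```

```bash
python3 -m inch '-0.0004 -0.0003 0.004 0 0 0 1;0 0 0.003 0 0 0 1;0 0 0 0 0 0 1;0 0 0 0 0 0 1;0 0 0 0 0 0 1;0 0 0 0 0 0 1'; for i in 1 2 3; do python3 -m inch '0 0 0.001 0 0 0 1;0 0 0 0 0 0 1;0 0 0 0 0 0 1'|sed -n '2p;4p'; done
```

```text
time: 71.8
tool_pos: [0.6113, -0.1092, 0.0644]
tool_rot: [-0.001, 0.997, -0.075, -0.001]
contact_force: [-0.0, 0.6, -0.7]
gripper_width: 0.539
tool_pos: [0.6114, -0.1092, 0.0643]
contact_force: [-3.4, 1.7, 5.2]
tool_pos: [0.6115, -0.1092, 0.0643]
contact_force: [-5.6, 1.3, 9.9]
tool_pos: [0.6116, -0.1092, 0.0642]
contact_force: [-8.3, 1.8, 13.5]
```

```bash
python3 -m inch '0.0005 0 -0.0025 0 0 0 1;0 0 0 0 0 0 1;0 0 0 0 0 0 1;0 0 0 0 0 0 1'; python3 -m inch '0 0 0 0 0 0 0.42;0 0 0 0 0 0 0.3;0 0 0 0 0 0 0.25;0 0 0 0 0 0 0.25;0 0 -0.02 0 0 0 0.25;0 0 -0.03 0 0 0 0.25;0 0 -0.03 0 0 0 0.25;0 0 0 0 0 0 0.25;0 0 0 0 0 0 0.25'
python3 -c "
from h import *
plan(J(-.06,.146,.16),81.4)"
```

```text
time: 72.88
tool_pos: [0.6125, -0.1094, 0.0644]
tool_rot: [-0.001, 0.997, -0.075, -0.0]
contact_force: [0.3, -0.3, 2.8]
gripper_width: 0.537
time: 73.63
tool_pos: [0.6139, -0.11, 0.1473]
tool_rot: [-0.0, 0.997, -0.075, 0.002]
contact_force: [-0.2, 0.6, 0.1]
gripper_width: 0.749
t 73.63 tool [ 0.6139 -0.11    0.1473] yaw -8.6 w 0.749 F [-0.2  0.6  0.1]
 turn z 1.570 (q6->103 deg)  tilt fix tool-axes [-0.0011 -0.004   0.    ]
 shift pre-turn [-0.061  -0.1458 -0.0128]  post-turn [-0.1459, 0.0609, -0.0127]
```

```bash
python3 -m inch '0 0 -0.005 0 0 0.121 0.4;0 0 -0.005 0 0 0.121 0.4;0 0 0 0 0 0.121 0.4;0 0 0 0 0 0.121 0.4;0 0 0 0 0 0.121 0.4;0 0 0 0 0 0.121 0.4;0 0 0 0 0 0.121 0.4;0 0 0 0 0 0.121 0.4;0 0 0 0 0 0.121 0.4;0 0 0 0 0 0.121 0.4'
python3 -m inch '0 0 0 0 0 0.121 0.4;0 0 0 0 0 0.121 0.4;0 0 0 0 0 0.118 0.4;-0.0365 0.0152 0 0 0 0 0.4;-0.0365 0.0152 0 0 0 0 0.4;-0.0365 0.0152 0 0 0 0 0.4;-0.0365 0.0152 0 0 0 0 0.4;0 0 0 0 0 0 0.4;0 0 0 0 0 0 0.4;0 0 0 0 0 0 0.4'
python3 -m inch '0 0 0 0 0 0 0.4;0 0 0 0 0 0 0.4;0 0 0 0 0 0 0.4'>/dev/null
python3 -c "
from h import *
plan([.576,.0427,.065],81.4)
crop('top',300,140,100,70,8,'t40.png');crop('side',240,120,130,85,6,'s40.png')"
```

```text
time: 74.47
tool_pos: [0.6111, -0.1092, 0.1521]
tool_rot: [0.0, 0.775, -0.631, -0.003]
contact_force: [0.5, -0.0, -0.5]
gripper_width: 0.605
time: 75.3
tool_pos: [0.5733, 0.0438, 0.1534]
tool_rot: [-0.001, -0.652, 0.758, 0.002]
contact_force: [-0.7, -0.9, 0.6]
gripper_width: 0.598
t 75.55 tool [0.5741 0.0428 0.1543] yaw -98.7 w 0.597 F [ 0.2 -0.7  0.5]
 turn z -0.002 (q6->103 deg)  tilt fix tool-axes [0.002  0.0018 0.    ]
 shift pre-turn [-0.     -0.0021  0.0893]  post-turn [-0.0002, -0.0019, 0.0893]
```

View pics/t40.png

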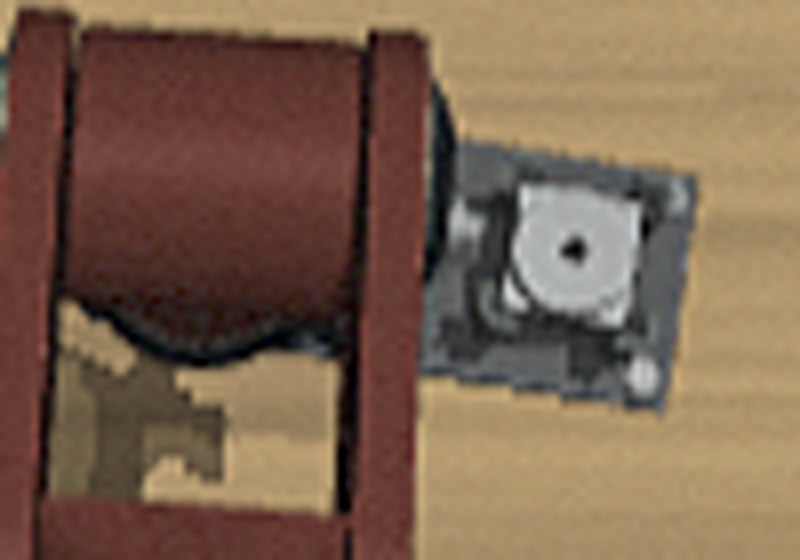

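View pics/s40.png

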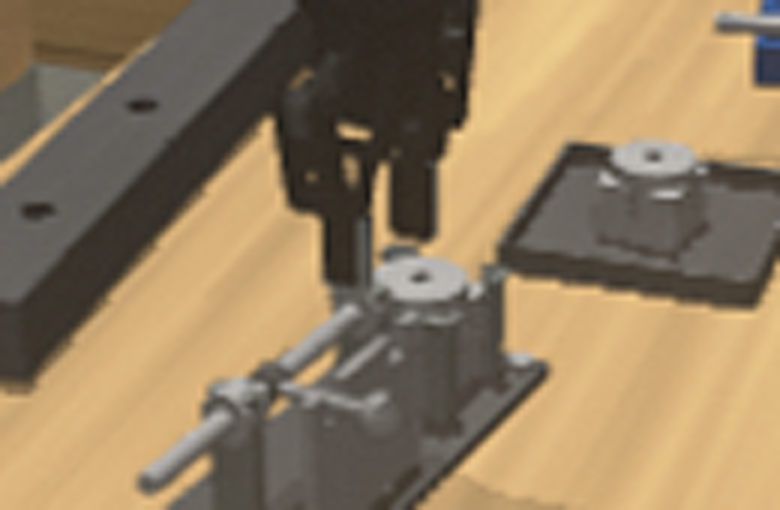

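Run:
```python
from h import *
f=lambda x,y:(300+(x+.5)/8-.5,140+(y+.5)/8-.5)
w=onz("top",*f(574,249.5),.070);print(w, "tri",tri(f(574,249.5),(240+420.5/6-.5,120+276.5/6-.5)))
for p in([.613,-.1095,.070],[.6129,-.11,.070]):
  u=proj("top",p); print(((u-[300,140]+.5)*8).round(1))
```

```text
[ 0.61293165 -0.1083252   0.07      ] tri (array([ 0.6118566 , -0.10829025,  0.07180669]), np.float64(0.0016170794762934663))
[577.5 249.8]
[578.7 250.1]
```

```bash
python3 -m inch '0 -0.0019 0.02 0 0 0 0.4;0 0 0.02 0 0 0 0.4;0 0 0.02 0 0 0 0.4;0 0 0.02 0 0 0 0.4;0 0 0.009 0 0 0 0.4;0 0 0 0 0 0 0.4;0 0 0 0 0 0 0.4;0 0 0 0 0 0 0.4;0 0 0 0 0 0 0.4'
python3 -c "
from h import *
plan([.576,.0427,.065],81.4)
crop('side',240,120,130,85,6,'s41.png')"
```

```text
time: 76.4
tool_pos: [0.577, 0.0437, 0.0674]
tool_rot: [0.001, -0.652, 0.758, 0.0]
contact_force: [0.0, -0.2, 0.0]
gripper_width: 0.598
t 76.40 tool [0.577  0.0437 0.0674] yaw -98.6 w 0.598 F [ 0.  -0.2  0. ]
 turn z -0.000 (q6->103 deg)  tilt fix tool-axes [-0.0014  0.0022 -0.    ]
 shift pre-turn [0.0012 0.0008 0.0024]  post-turn [0.0012, 0.0008, 0.0024]
```

View pics/s41.png

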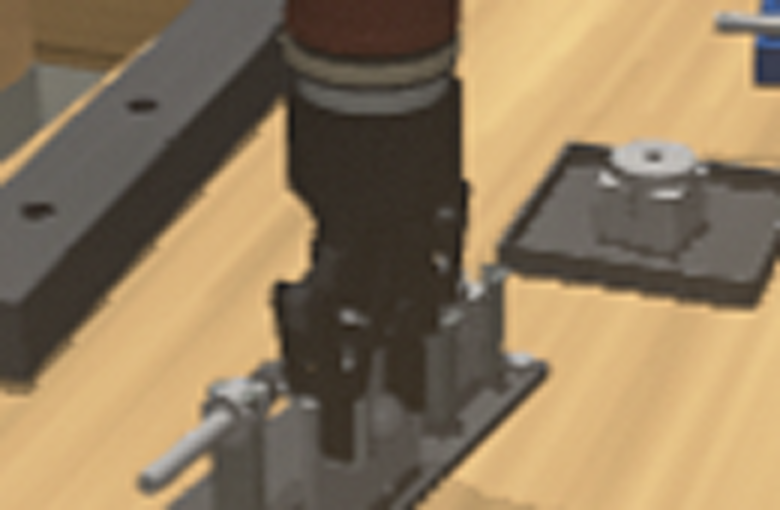

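Knob (about (385,410) in the crop) is between the fingers. Close, lift along the arc, push shut.

```bash
python3 -m inch '0.001 0.0008 0.0025 0 0 0 0.5;0 0 0 0 0 0 0.6;0 0 0 0 0 0 0.7;0 0 0 0 0 0 1;0 0 0 0 0 0 1;0 0 0 0 0 0 1;0 0 0 0 0 0 1'
python3 -m inch '0 -0.0007 -0.009 0 0 0 1;0 -0.002 -0.0088 0 0 0 1;0 -0.0033 -0.0084 0 0 0 1;0 -0.0045 -0.0078 0 0 0 1;0 -0.0056 -0.007 0 0 0 1;0 0 0 0 0 0 1;0 0 0 0 0 0 1;0 0 0 0 0 0 1'
python3 -c "
from h import *
plan(J(-.044,.146,.106),81.4)
crop('side',240,120,130,85,6,'s42.png')"
```

```text
time: 77.03
tool_pos: [0.5746, 0.0425, 0.0633]
tool_rot: [-0.0, -0.652, 0.758, 0.001]
contact_force: [-3.1, -2.8, 3.6]
gripper_width: 0.217
time: 77.7
tool_pos: [0.5915, 0.0399, 0.1043]
tool_rot: [0.0, -0.652, 0.758, 0.0]
contact_force: [2.6, -5.2, -5.6]
gripper_width: 0.214
t 77.70 tool [0.5915 0.0399 0.1043] yaw -98.6 w 0.214 F [ 2.6 -5.2 -5.6]
 turn z 0.001 (q6->103 deg)  tilt fix tool-axes [ 0.0002  0.0008 -0.    ]
 shift pre-turn [-0.001   0.0004 -0.0017]  post-turn [-0.001, 0.0004, -0.0017]
```

View pics/s42.png

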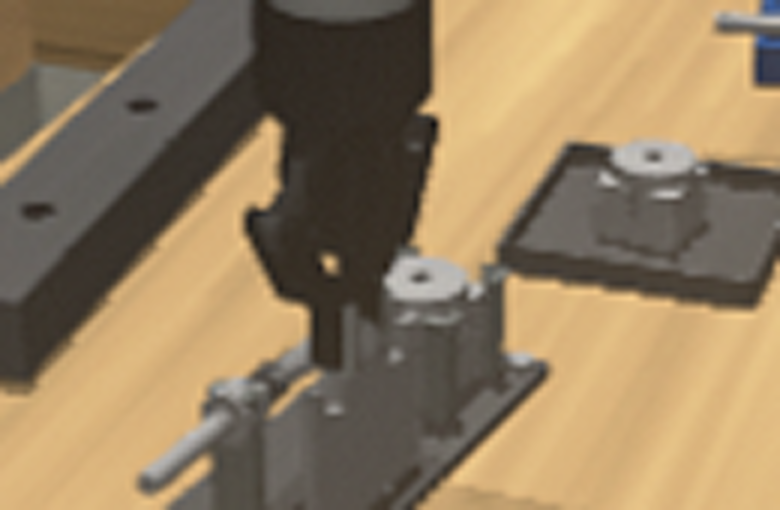

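```bash
python3 -m inch '0.01 0 0 0 0 0 1;0.01 0 0 0 0 0 1;0.01 0 0 0 0 0 1;0.01 0 0 0 0 0 1;0.01 0 0 0 0 0 1;0.006 0 0 0 0 0 1;0.004 0 0 0 0 0 1;0 0 0 0 0 0 1;0 0 0 0 0 0 1'
python3 -c "
from h import *
plan(J(-.044,.086,.106),81.4)
crop('side',240,120,130,85,6,'s43.png');crop('top',300,140,100,70,8,'t43.png')"
```

```text
time: 78.5
tool_pos: [0.5819, -0.0195, 0.104]
tool_rot: [0.0, -0.652, 0.758, 0.001]
contact_force: [4.1, -1.2, -7.3]
gripper_width: 0.213
t 78.50 tool [ 0.5819 -0.0195  0.104 ] yaw -98.6 w 0.213 F [ 4.1 -1.2 -7.3]
 turn z -0.001 (q6->97 deg)  tilt fix tool-axes [ 0.0008  0.0018 -0.    ]
 shift pre-turn [-0.0012 -0.0002 -0.002 ]  post-turn [-0.0012, -0.0002, -0.002]
```

View pics/s43.png

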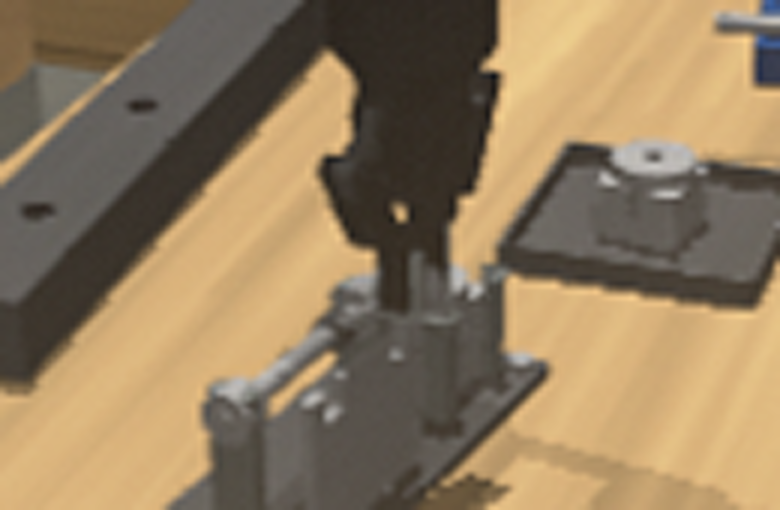

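```bash
python3 -m inch '0.001 0 0 0 0 0 1;0 0 0 0 0 0 1;0 0.0056 0.007 0 0 0 1;0 0.0045 0.0078 0 0 0 1;0 0.0033 0.0084 0 0 0 1;0 0.002 0.0088 0 0 0 1;0 0.0007 0.009 0 0 0 1;0 0 0 0 0 0 1;0 0 0 0 0 0 1;0 0 0 0 0 0 1'
python3 -c "
from h import *
plan(J(-.06,.086,.065),81.4)"
python3 -m inch '0 0 0 0 0 0 0.8;0 0 0 0 0 0 0.6;0 0 0 0 0 0 0.4;0 0 0 0 0 0 0.4;0 0 0 0 0 0 0.4;0 0 -0.01 0 0 0 0.4;0 0 -0.02 0 0 0 0.4;0 0 -0.03 0 0 0 0.4;0 0 -0.04 0 0 0 0.4'
```

```text
time: 79.43
tool_pos: [0.5639, -0.0167, 0.066]
tool_rot: [-0.002, -0.652, 0.758, 0.004]
contact_force: [-12.7, 2.8, 17.4]
gripper_width: 0.219
t 79.43 tool [ 0.5639 -0.0167  0.066 ] yaw -98.6 w 0.219 F [-12.7   2.8  17.4]
 turn z 0.000 (q6->97 deg)  tilt fix tool-axes [ 0.0079  0.0025 -0.    ]
 shift pre-turn [-0.0011 -0.0025  0.0009]  post-turn [-0.0011, -0.0025, 0.001]
time: 80.18
tool_pos: [0.5634, -0.0172, 0.1611]
tool_rot: [-0.002, -0.652, 0.758, 0.004]
contact_force: [0.5, -0.0, 0.7]
gripper_width: 0.597
```

Now moving the arm clear for a final check of both views.

```bash
python3 -m inch '0 0 -0.02 0 0 0 0.4;-0.03 0.03 0 0 0 0 0.4;-0.03 0.03 0 0 0 0 0.4;-0.03 0.03 0 0 0 0 0.4;-0.03 0.03 0 0 0 0 0.4;-0.03 0.02 0 0 0 0 0.4;-0.03 0.0 0 0 0 0 0.4;-0.03 0.0 0 0 0 0 0.4;-0.03 0 0 0 0 0 0.4;-0.03 0 0 0 0 0 0.4'
python3 -m inch '-0.03 0 0 0 0 0 0.4;-0.03 0 0 0 0 0 0.4;-0.03 0 0 0 0 0 0.4;0 0 0 0 0 0 0.4;0 0 0 0 0 0 0.4;0 0 0 0 0 0 0.4'
python3 -c "
from h import *
print(state()['tool_pos'])
im=grab_frame('top');sm=grab_frame('side');cv2.imwrite('pics/t44f.png',im);cv2.imwrite('pics/s44f.png',sm)
crop('side',240,120,130,85,6,'s44.png',sm);crop('top',300,140,100,70,8,'t44.png',im)"
```

```text
time: 81.02
tool_pos: [0.4694, 0.2695, 0.1846]
tool_rot: [0.001, -0.652, 0.758, 0.001]
contact_force: [0.7, -0.8, 0.9]
gripper_width: 0.601
time: 81.52
tool_pos: [0.4828, 0.3565, 0.1839]
tool_rot: [-0.0, -0.652, 0.758, 0.001]
contact_force: [-0.7, -0.3, -0.2]
gripper_width: 0.597
[0.4828155  0.35647761 0.18390284]
```

View pics/t44.png

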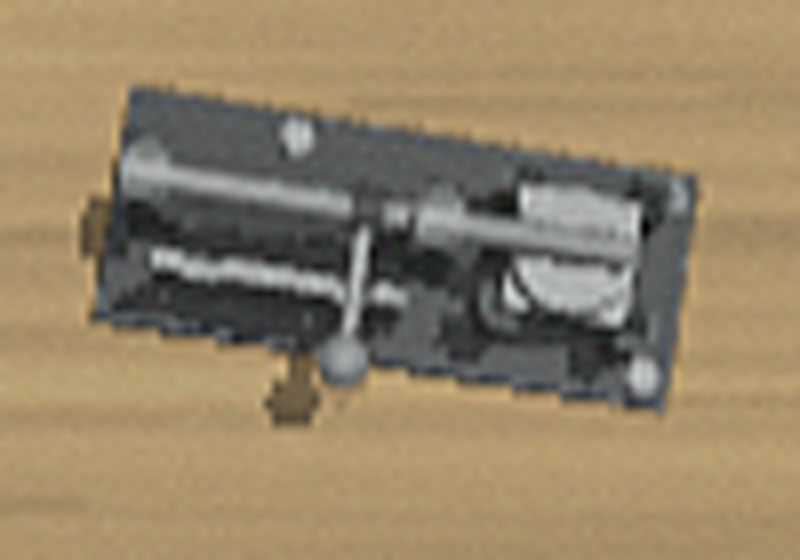

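View pics/s44.png

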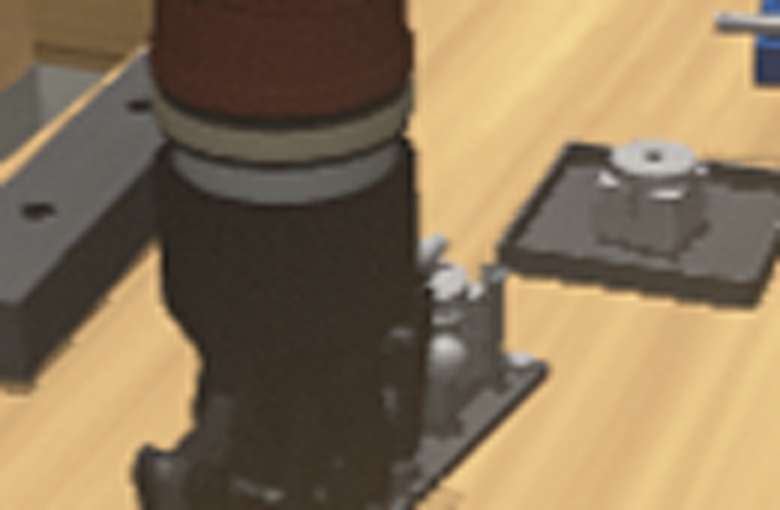

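View pics/t44f.png

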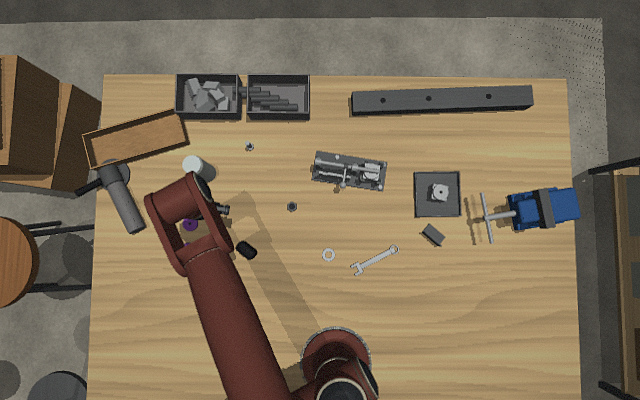

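Run:
```python
from h import *
k=tri((345.5/8-.5+300,360.5/8-.5+140),(447.5/6-.5+240,350.5/6-.5+120));print(k)
c,s=np.cos(A),np.sin(A);d=k[0][:2]-O;print("jig",c*d[0]+s*d[1],-s*d[0]+c*d[1])
```

```text
(array([ 0.56559942, -0.01703912,  0.08533367]), np.float64(0.001809015913080398))
jig -0.06069929841705639 0.08482136956223912
```

View pics/s44f.png

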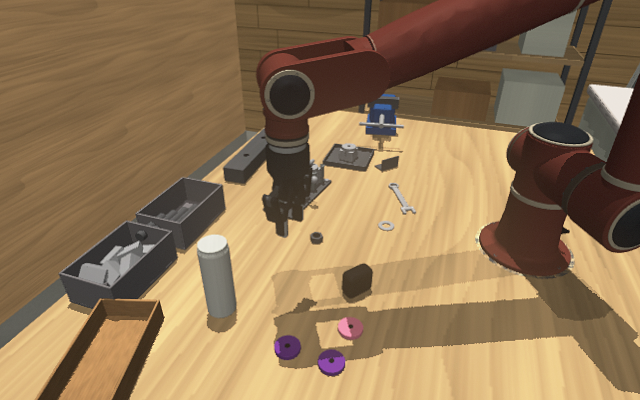

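```bash
python3 -c "
from plant import *
print(job_done(), state()['time'])"
```

```text
the job is handed in; nothing more can be done
the job is handed in; nothing more can be done
```

I opened the bolt and dropped its handle in the open notch, then stood the finished pad upright in the tray. I loaded the pocket with the block, all four spacer plates and the disc, then shut the bolt and dropped its handle in the shut notch. I handed the job in at about 82 s.

**Stack:** Each piece seated within about 1 mm of the height I expected. Before the disc went on, the top spacer measured 0.5 mm from the pocket centre and square to the jig within about 1°. The disc's hole read about 1.2 mm off the stack centre along the bolt, which is within the calibration error.

**Bolt:** The knob triangulated to jig x = -61 mm, y = 85 mm, which matches level and shut. Its height read 85 mm against a nominal 80 mm. The same method read 83 mm before I moved anything, so I took this as measurement bias.

**Disturbances:** One spacer was knocked about 50 mm aside during the run. I measured it again and placed it. I saw no grip slip.

**Bystanders:** All looked undisturbed in the last pictures. The arm hid most of the jig in the last side view, so the final stack and notch check rests mainly on the top view. That view showed the bolt over the disc and plates.

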